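# Clamp a mould block for carving with a one-hand ratchet clamp

### The job

Lay the wooden block with the pale carved panel, carved face up, on the grey sloping plate with its long side along the low fence, and let go so that it slides fully home into the corner of the two fences. Then squeeze the orange trigger again and again until the jaw grips the block's end firmly, and leave the trigger released. Move the jaw by its trigger only, and leave the other things on the bench where they are.

Things in the scene. Friction and masses are not known exactly. Their poses are not given: they have to be found in the camera images.
- block_mid (a point): the mould block to be clamped: mid-brown wood with a pale carved panel on its top face, 110 x 56 x 46 mm (its x, y, z), about 0.15 to 0.3 kg, starts lying flat on the bench, carved face (+z) up, at any of three places, any way turned. This point is its centre, 23 mm above its underside.
- corner (a point): the locating corner of the grey sloping plate: where the plate's surface and the inner faces of two aluminium fences meet. Plate frame: x climbs the plate away from the low fence (nearest the robot), y climbs it from the end fence to the clamp, z is its normal, leaning 29 degrees. Surface: x to 110, y to 306 mm. Slick: a block let go on it slides into the corner.
- seat (a point): where the block's centre is when fully home with its long side on the low fence and an end on the end fence: (28, 55, 23) mm in the plate frame, whose axes it has. Uphill is +x and +y; they climb 21 and 19 degrees.
- low_fence (a point): middle of the top edge of the low fence's inner face: 10 mm above the plate, at plate x = 0, running from y = 0 to 190 mm; 12 mm thick. Axes as the plate frame.
- end_fence (a point): middle of the top edge of the end fence's inner face: 24 mm above the plate, at plate y = 0, running from x = -14 to 110 mm; 14 mm thick. Axes as the plate frame.
- jaw: sliding jaw: green plate 44 mm wide (plate x), 14 mm thick, 4 to 42 mm above the plate, with an orange spring pad 8 mm thick (gives 6 mm, 2.5 N/mm). Origin: middle of the pad's face, at plate x 28, z 23 mm; starts at y = 142 to 172 mm and closes towards -y, to 97 at most. Its toothed bar runs through the head to 176 mm behind this point. A friction brake of 8 N holds it where it is left.
- trigger_grip (a point): orange trigger lever, middle of its gripping part: 12 mm thick (plate y), 24 mm wide (x), standing from its pivot at plate (28, 238, 30) mm to 97 mm above the plate. This point is 48 mm from the pivot: at about (28, 230, 77) released, (28, 246, 77) fully squeezed. Squeeze it towards +y, to the fixed grip.
- trigger (a joint): trigger angle: 0 released, 0.33 rad fully squeezed. A spring returns it; squeezing takes 5 to 25 N. Each full squeeze moves the jaw about 12 mm (6 mm teeth); letting it fully out picks up the next teeth. With the pad on the block it still squeezes fully and presses harder: one or two full squeezes after the pad touches make the grip firm.
- grip (a point): fixed black grip behind the trigger: 16 mm thick (plate y), 26 mm wide (x), 40 to 102 mm above the plate. This point: its middle at plate (28, 266.5, 78) mm. Front to back over trigger and grip, at this height: 51 mm released, 35 mm squeezed.
- head_top (a point): middle of the top of the clamp's green head, under trigger and grip, 44 mm above the plate; the head fills plate x 6 to 50, y 221 to 301 mm. The whole fixture is fixed to the bench, but stands elsewhere each time, turned up to 15 degrees.
- plain_block: black plain wooden block lying flat, 120 x 60 x 40 mm (x, y, z); origin at the middle of its underside. Bystander.
- grooved_block: dark brown wooden block lying flat with black grooves on top, 100 x 66 x 34 mm; origin at the middle of its underside. Bystander.
- water_bottle: green glass bottle with blue cap, standing, 64 mm across, 200 mm high; origin at the middle of its foot. Bystander.
- vacuum_jug: steel jug with black lid and handle, standing, 96 mm across (handle out to 89 mm from its axis along its x), 206 mm high; origin at the middle of its foot. Bystander.
- paste_jar: small jar with green lid, standing, 70 mm across, 70 mm high; origin at the middle of its foot. Bystander.
- mallet: wooden mallet lying flat along its x, about 200 mm long, head 90 mm wide (y) and 56 mm high at its +x end; origin on the table under its shaft. Bystander.
- brush: bench brush lying flat along its x, under 220 mm long; origin on the table under it. Bystander.
Things that resemble listed ones, but are neither listed nor needed, are in the scene too. Leave any purple or red look-alike of the part that bears block_mid alone.

How it is judged (in metres and radians):
On the way, in this order (a step that is already met when the one before it is completed fails the run):
1. the block lies fully home in the corner, let go, with the pad not yet on it (x of block_mid in the frame of corner between 0.024 and 0.032 m and y of block_mid in the frame of corner between 0.051 and 0.059 m and z of block_mid in the frame of corner between 0.019 and 0.027 m and angle between the x axis of block_mid and the y axis of corner, either way round below 0.06 rad and angle between block_mid's own z axis and vertical below 0.75 rad and contact force between the fingers and block below 0.2 N and contact force between jaw and block below 0.5 N), for 0.2 s.
2. the trigger is squeezed (value of joint trigger above 0.15 rad).
3. the trigger is let out again (value of joint trigger below 0.06 rad).
4. the jaw grips the block with the trigger released (contact force between jaw and block above 4 N and value of joint trigger below 0.06 rad), for 0.2 s.
At the end, for the whole second after the job is handed in: The block is at rest in the corner, carved face up, its centre within 4 mm of fully home along each plate axis and its long side within 0.06 rad of the low fence; the jaw presses on its end with more than 4 N; the trigger is released (below 0.06 rad) (all of step 4 and x of block_mid in the frame of corner between 0.024 and 0.032 m and y of block_mid in the frame of corner between 0.051 and 0.059 m and z of block_mid in the frame of corner between 0.019 and 0.027 m and angle between the x axis of block_mid and the y axis of corner, either way round below 0.06 rad and angle between block_mid's own z axis and vertical below 0.75 rad and linear speed of block below 0.01 m/s); the robot touches nothing.
It fails at once if the gripper or arm pushes the jaw directly (more than 3 N) (contact force between any of the fingers, the arm and jaw above 3 N).
It fails at once if a bystander is moved more than 30 mm (distance of any of plain_block, grooved_block, water_bottle, vacuum_jug, paste_jar, mallet, brush from where it was at the start of the episode above 0.03 m).
It also fails if it takes over 58 s, if anything falls off the work surface, if the arm or the gripper's body presses on something with over 40 N, if the wrist force passes 120 N, or if a joint passes its speed limit or range.

### The arm

A 7-joint arm with a two-finger parallel gripper is mounted at the origin on the work surface. World frame = base frame: x ahead of the robot, y to its left, z up, the work surface at z = 0. Lengths are in mm, angles in rad, forces in N, time in s.
With the tool pointing down it reaches from about 400 to 875 mm from the base axis. Payload 4.4 kg.
Tool frame: the origin (TCP) lies at the very end of the fingers, on their centre line; the grasp point (between the pads) lies 19 mm behind it; z points along the fingers, x is the direction in which the jaws open and shut, and the axes are right-handed (so a half turn about z gives the same grasp; the last joint's range is limited). The gripper opens to 85 mm and grips with 20 to 120 N. Pads are 22 mm wide; open, the fingers measure 114 mm over their backs; the gripper's body (76 mm by 85 mm) begins 54 mm behind the grasp point. The pads swing forward as they close: fully open they stand 13 mm farther back than shut.
Start: joints at [1.132, 0.628, 0.038, 1.517, -0.027, 0.996, -0.02], TCP at [236.775, -605.356, 195.013] pointing down, gripper open.
Joint ranges: [-3.06, 3.06], [-0.37, 2.12], [-1.25, 1.32], [0.18, 2.47], [-1.1, 4.24], [0.23, 1.98], [-2.94, 2.94]. Speed limits (rad/s): [2.57, 2.57, 3.14, 3.14, 3.14, 3.14, 3.14].

### API

Orientations are given as [roll, pitch, yaw] about the fixed x, y, z axes, in that order (R = Rz(yaw) Ry(pitch) Rx(roll)).
In Python, from cell import ctrl gives the robot as it stands.
- The arm moves only by the shell command python3 -m creep 'ROWS'. ROWS is text: rows parted by semicolons, each of 7 numbers parted by spaces: the shift along the tool's x, y, z in units of 40 mm (1.0 is 40 mm), then the turn, a rotation vector about the tool's x, y, z in degrees, then the closure, from 0 (fully open) to 1 (shut). In form: x y z rx ry rz grip; .... A call has 1 to 10 rows; each row is the pose to reach, as a shift and turn from the pose commanded when the call began, along the tool's axes at that moment; what a row does not reach only later rows make up. A row lasts 1/12 s, in which the tool goes at most 41.7 mm and 7.16 degrees, less where a joint would pass 70% of its speed; a pose out of reach is approached as far as the arm can. A call with a gripper value outside its range is refused whole. The fingers move at their own pace and stop on an object; the grip force is fixed at half the most. Time passes only in rows, so rows that repeat a pose let the fingers close. It gives the time, the measured TCP pose, the force and the opening at its end, in the units of the state.
- ctrl.read_state(): the state, without advancing time (a new reading comes with each control period).
- ctrl.get_image(name): name is "scene" or "top"; returns a dict with "img" (480x640x3 uint8, red, green, blue), "vfov" (degrees; the focal length in pixels is half the picture's height over the tangent of half this angle, whatever the lens; pixels are square), "cx", "cy" (the principal point, pixels), "distortion" ([k1, k2, p1, p2, k3] as OpenCV has them; the pictures are not rectified), "T" (4x4, takes a point from camera to world coordinates). Camera axes: x right, y up, looking along -z (the intrinsics and any distortion apply to the point x, -y, -z); pixel columns grow to the right and rows downward; lengths in mm; the calibration is good to about 2 mm. A picture is of the moment at which its call begins. There is no depth.
- ctrl.finish_job(): hands the job in, once; it reports no verdict.
Trained networks look in the newest picture that a camera, given by its name, has taken for a name from the list of things; names that differ only in an ending like _2 or _b are one class to them, and where a whole thing is asked for, a point or a joint stands for the part that bears it (a point fixed in the world has none). Each returns a list of dicts, best first, with "score" (0 to 1); they miss things now and then, are a little off and sometimes report something else, mostly with a low value. They report only what shows in the picture. A call takes as long as a camera call. They do not tell look-alikes from the thing itself.
- ctrl.boxes_of(camera, thing): "rect" ([left, top, right, bottom] in pixels, round what is visible of it).
- ctrl.cut_out(camera, thing): "pixels" (480x640 bool, what is visible of it) and "rect" ([left, top, right, bottom] in pixels, round what is visible of it).
The state is a dict: "clock": time; "qpos": joint angles; "qd": joint speeds; "tau": joint torques, N m; "eef_pos": TCP position; "tool_rot": TCP orientation; "force": force on the tool from outside, world axes, zero at the start; "torque": the same for the moment, N m; "width": finger opening in mm.
Only numpy, scipy, OpenCV 4.12 (cv2) and the standard library are available. Lean on these libraries where they do the work, as an engineer would, in place of code of your own. Each camera call takes 0.05 s, during which the arm holds its last target.

## Working session

There is one attempt and no reset: what is moved stays moved. The work goes in short steps, Python scripts to look and compute and a shell command to move; the robot and the scene stay as the last step left them, time stands still between calls to the robot, and variables do not carry over. Pictures are saved under pics/ and viewed, and the job is handed in when it is done.

```bash
ls; mkdir -p pics
python3 - <<'E'
from cell import ctrl
import cv2
s=ctrl.read_state()
for k,v in s.items(): print(k,v)
for n in("scene","top"):
    d=ctrl.get_image(n); cv2.imwrite(f"pics/{n}0.png",d["img"][:,:,::-1])
    print(n,d["vfov"],d["cx"],d["cy"],d["distortion"],d["T"])
E
```

```text
pics
clock 0.0
qpos [ 1.13219251  0.62934924  0.03844628  1.51840036 -0.02698594  0.99629367
 -0.02000885]
qd [ 1.93965604e-03  1.37933216e-03  4.92479368e-06  1.35029987e-03
  8.06081892e-04 -1.86999663e-03  9.43591063e-04]
tau [ 2.53458929e-04 -5.63398790e+01  1.22674473e+00 -1.93440789e+01
  1.09834608e-02  1.06176300e-02 -8.96501177e-06]
eef_pos [ 236.50743519 -604.68090632  194.07687636]
tool_rot [ 3.14155192e+00  1.93201933e-03 -1.19799798e+00]
force [-0.56601624  0.22634141 -0.74058295]
torque [-0.00750596  0.01684661 -0.02062984]
width 85.31333667593802
scene 45.563295675380516 321.12334193668516 234.9425712686239 [-0.1740556  0.         0.         0.         0.       ] [[-8.72475432e-01 -4.04561308e-01  2.74074386e-01  9.08279675e+02]
 [ 4.88610517e-01 -7.14437674e-01  5.00837870e-01  7.07853517e+02]
 [-6.81055663e-03  5.70884365e-01  8.21002228e-01  1.30748136e+03]
 [ 0.00000000e+00  0.00000000e+00  0.00000000e+00  1.00000000e+00]]
top 49.98838139644827 318.25274098938525 233.89941499694842 [0.03179983 0.         0.         0.         0.        ] [[-2.68929873e-02  9.94235258e-01 -1.03793155e-01  3.79279954e+02]
 [-9.99631443e-01 -2.71325481e-02 -8.96593685e-04 -4.28487501e+01]
 [-3.70759782e-03  1.03730789e-01  9.94598500e-01  1.56468588e+03]
 [ 0.00000000e+00  0.00000000e+00  0.00000000e+00  1.00000000e+00]]
```

View pics/scene0.png

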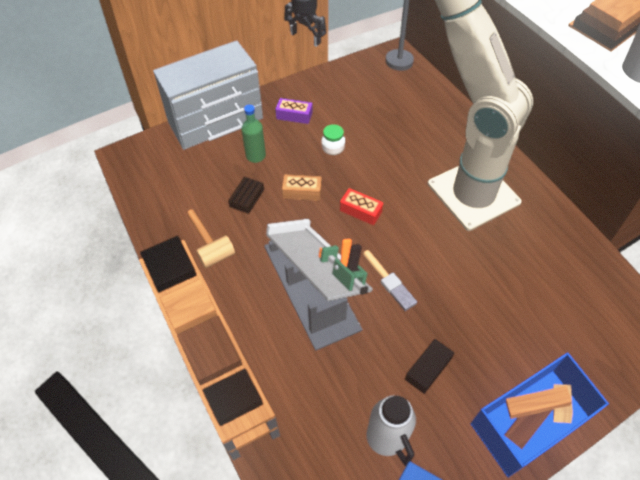

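View pics/top0.png

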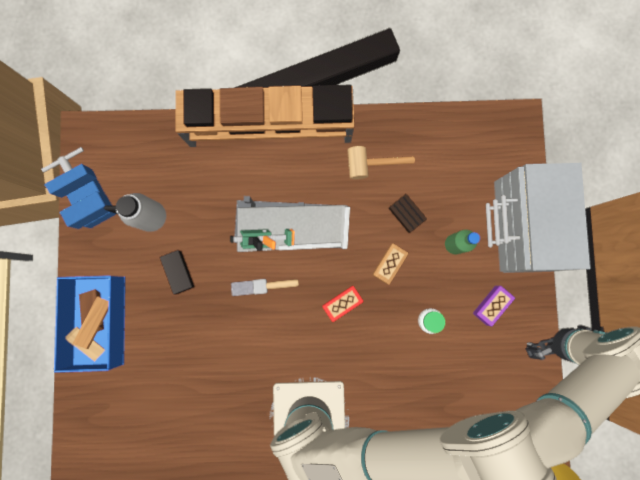

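```bash
cat > h.py <<'E'
import numpy as np, cv2
from scipy.spatial.transform import Rotation as Rn
F=np.diag([1,-1,-1.])
def K(d):
    f=240/np.tan(np.radians(d["vfov"])/2); return np.array([[f,0,d["cx"]],[0,f,d["cy"]],[0,0,1]])
def proj(d,P):
    T=np.array(d["T"]); Rwc=F@T[:3,:3].T; t=-Rwc@T[:3,3]
    return cv2.projectPoints(np.array(P,float).reshape(-1,1,3),cv2.Rodrigues(Rwc)[0],t,K(d),np.array(d["distortion"]))[0].reshape(-1,2)
def ray(d,uv):
    T=np.array(d["T"]); q=cv2.undistortPoints(np.array(uv,float).reshape(-1,1,2),K(d),np.array(d["distortion"])).reshape(-1,2)
    v=np.c_[q,np.ones(len(q))]@F@T[:3,:3].T
    return T[:3,3],v
def onz(d,uv,z):
    o,v=ray(d,uv); return o+v*((z-o[2])/v[:,2])[:,None]
def Rplate(yaw):
    sx,sy=np.sin(np.radians(21)),np.sin(np.radians(19))
    cx=np.cos(np.radians(21))
    x=np.array([cx,0,sx]); # y: unit, perp to x, z comp sy
    b=-sx*sy/cx; y=np.array([b,np.sqrt(1-sy**2-b**2),sy]); z=np.cross(x,y)
    return Rn.from_euler('z',yaw).as_matrix()@np.c_[x,y,z]
E
python3 - <<'E'
from h import *; from cell import ctrl; import pickle
D={n:ctrl.get_image(n) for n in("scene","top")}; 
pickle.dump(D,open("D0.pkl","wb"))
c=D["top"]["img"][190:270,220:420]; cv2.imwrite("pics/tc.png",cv2.resize(c,None,fx=4,fy=4,interpolation=3)[:,:,::-1])
c=D["scene"]["img"][200:350,250:390]; cv2.imwrite("pics/sc.png",cv2.resize(c,None,fx=4,fy=4,interpolation=3)[:,:,::-1])
for n in D:
  for th in("block_mid","jaw","trigger_grip","trigger","head_top","grip","low_fence","corner"):
    try: print(n,th,[(round(b["score"],2),np.round(b["rect"])) for b in ctrl.boxes_of(n,th)][:4])
    except Exception as e: print(th,e)
E
```

```text
scene block_mid [(0.94, array([275., 100., 314., 127.])), (0.87, array([341., 190., 382., 225.])), (0.6, array([284., 174., 322., 200.])), (0.33, array([366., 252., 416., 311.]))]
scene jaw [(0.81, array([320., 247., 366., 290.]))]
scene trigger_grip [(0.67, array([340., 238., 351., 262.]))]
scene trigger [(0.53, array([342., 236., 354., 263.]))]
scene head_top [(0.77, array([334., 242., 369., 288.]))]
scene grip [(0.85, array([331., 246., 366., 292.])), (0.46, array([267., 218., 371., 300.]))]
scene low_fence [(0.88, array([268., 218., 369., 303.])), (0.45, array([228., 176., 264., 214.]))]
scene corner [(0.88, array([267., 216., 371., 300.]))]
top block_mid [(0.93, array([323., 286., 364., 321.])), (0.92, array([371., 246., 409., 284.])), (0.72, array([476., 283., 517., 328.]))]
top jaw [(0.54, array([230., 227., 294., 245.]))]
top trigger_grip [(0.65, array([264., 236., 277., 245.]))]
top trigger [(0.7, array([264., 234., 276., 249.]))]
top head_top [(0.42, array([349., 148., 411., 180.]))]
top grip []
top low_fence [(0.9, array([229., 207., 352., 252.])), (0.74, array([264., 236., 276., 246.]))]
top corner [(0.77, array([230., 204., 352., 254.])), (0.59, array([414., 310., 445., 335.]))]
```

View pics/tc.png

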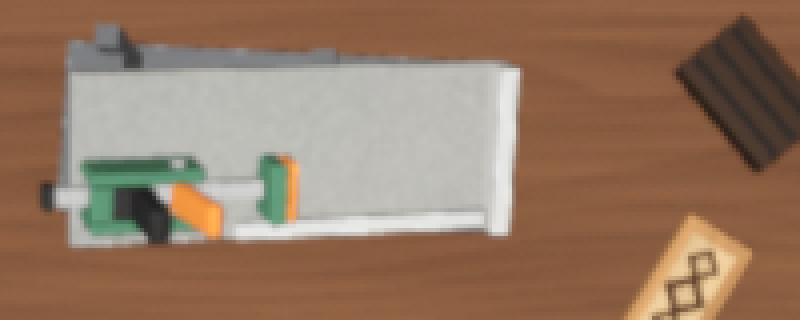

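View pics/sc.png

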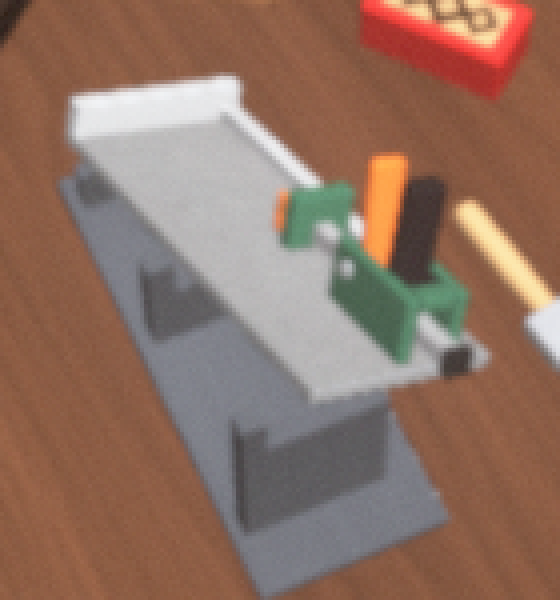

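```bash
cat > fit.py <<'E'
from h import *; import pickle; from scipy.optimize import least_squares
D=pickle.load(open("D0.pkl","rb"))
top=[((110,306,0),(68,71)),((110,0,24),(502,66)),((110,-14,24),(520,67)),((-14,0,24),(488,236)),((-14,-14,24),(508,237)),((0,190,10),(237,225)),((28,226.6,97),(213,221)),((28,266.5,102),(158,226))]
sc=[((110,306,0),(312,398)),((110,-14,24),(72,97)),((-14,-14,24),(238,78)),((110,0,0),(88,147)),((28,226.6,97),(390,157)),((28,266.5,102),(428,181))]
P=[np.array([p for p,_ in l],float) for l in(top,sc)]
U=[np.array([u for _,u in top])/4-.375+[220,190],np.array([u for _,u in sc])/4-.375+[250,200]]
def res(v):
    R=Rplate(v[3]); return np.concatenate([(proj(D[n],p@R.T+v[:3])-u).ravel() for n,p,u in zip(("top","scene"),P,U)])
r=least_squares(res,[450,-150,100,0],loss="soft_l1")
if __name__=="__main__":
    print(r.x); print(res(r.x).reshape(-1,2).round(1))
    pickle.dump(r.x,open("fix.pkl","wb"))
    J=r.jac; print(np.sqrt(np.diag(np.linalg.inv(J.T@J))))
    for i,n in enumerate(("top","scene")):
        print(n)
E
python3 fit.py
```

```text
[ 5.13825338e+02 -1.03132393e+02  3.82956502e+01 -8.51031955e-02]
[[ 0.6  0.1]
 [-0.5  1.1]
 [-0.5  0.7]
 [ 0.2 -0.2]
 [-0.4 -0.7]
 [-0.7 -0.5]
 [ 0.6  0.2]
 [-0.1  0.2]
 [ 0.3 -0.7]
 [ 0.  -0.1]
 [-0.7 -0.1]
 [-2.7 -2.1]
 [ 0.   0.6]
 [ 0.2  1.1]]
[1.22930893 1.01107003 2.50897296 0.00646668]
top
scene
```

```bash
cat > blk.py <<'E'
from h import *; import pickle
from scipy.optimize import minimize
def fit(D,masks,x0,dims=(110,56,46)):
    c=np.array([[i,j,k] for i in(-1,1) for j in(-1,1) for k in(-1,1)])*np.array(dims)/2
    def f(v):
        P=c@Rn.from_euler('z',v[2]*.01).as_matrix().T+[v[0],v[1],dims[2]/2]; e=0
        for n,m in masks.items():
            h=cv2.convexHull(proj(D[n],P).astype(np.float32)); S=4
            im=np.zeros((480,640),np.float32)
            im=np.zeros((480*S,640*S),np.uint8); cv2.fillConvexPoly(im,np.round((h+.5)*S-.5).astype(int),1)
            im=cv2.resize(im.astype(np.float32),(640,480),interpolation=cv2.INTER_AREA)
            e+=np.abs(im-m).sum()/m.sum()
        return e
    best=min((minimize(f,[x0[0],x0[1],y*100],method="Nelder-Mead",options=dict(initial_simplex=[[x0[0],x0[1],y*100],[x0[0]+8,x0[1],y*100],[x0[0],x0[1]+8,y*100],[x0[0],x0[1],y*100+20]])) for y in np.arange(0,np.pi,.4)),key=lambda r:r.fun)
    return best.x[0],best.x[1],best.x[2]*.01,best.fun
E
python3 - <<'E'
from blk import *; from cell import ctrl
D={n:ctrl.get_image(n) for n in("scene","top")}; M={}
for n,pt in(("scene",(302,187)),("top",(390,264))):
    for o in ctrl.cut_out(n,"block_mid"):
        if o["pixels"][pt[1]-4:pt[1]+5,pt[0]-4:pt[0]+5].any(): M[n]=o["pixels"].astype(np.float32); print(n,o["score"],o["rect"],o["pixels"].sum()); break
    # colour fallback check
x0=onz(D["top"],[(390,264)],46)[0]; print("x0",x0)
for s in(M,{"top":M["top"]} if "top" in M else M): print(fit(D,s,x0))
b=fit(D,M,x0); pickle.dump(b,open("b.pkl","wb"))
v=pickle.load(open("fix.pkl","rb")); R=Rplate(v[3])
c=np.array([[i,j,k] for i in(-55,55) for j in(-28,28) for k in(0,46)],float)@Rn.from_euler('z',b[2]).as_matrix().T+[b[0],b[1],0]
pl=np.array([[0,0,0],[110,0,0],[110,306,0],[0,306,0],[0,0,10],[0,190,10],[-14,0,24],[110,0,24],[28,230,77],[28,266.5,78],[6,221,44],[50,221,44],[50,301,44],[6,301,44],[28,238,30]],float)@R.T+v[:3]
S=4
for n,(x,y,w,h) in dict(top=(220,180,200,120),scene=(240,160,150,145)).items():
    im=cv2.resize(D[n]["img"][y:y+h,x:x+w],None,fx=S,fy=S,interpolation=3)[:,:,::-1].copy()
    for p,cl in((c,(255,255,0)),(pl,(255,0,255))):
        for q in proj(D[n],p): cv2.circle(im,tuple(int(t) for t in ((q-[x,y]+.5)*S)),3,cl,1)
    cv2.imwrite(f"pics/ov_{n}.png",im)
# jaw y from pad face top edge in plate frame, via top & scene
print([ (y,proj(D["top"],((R@[28,y,42])+v[:3])[None]).round(1),proj(D["scene"],((R@[50,y,42])+v[:3])[None]).round(1)) for y in(140,150,160,170)])
E
```

```text
scene 0.73 [283.8, 175.2, 321.1, 199.2] 889
top 0.81 [372.2, 245.6, 409.5, 286.0] 773
x0 [ 442.92726832 -250.2551281    46.        ]
(np.float64(444.9401627716618), np.float64(-252.8069383811703), np.float64(2.5697333369878557), np.float64(0.17073288559913635))
(np.float64(446.9461770471038), np.float64(-253.80289226852454), np.float64(2.5595943843933435), np.float64(0.052959248423576355))
[(140, array([[298.7, 238.2]]), array([[317.2, 243.3]])), (150, array([[295.3, 238.4]]), array([[319.2, 245.2]])), (160, array([[291.8, 238.5]]), array([[321.2, 247.2]])), (170, array([[288.4, 238.6]]), array([[323.3, 249.2]]))]
```

View pics/ov_top.png

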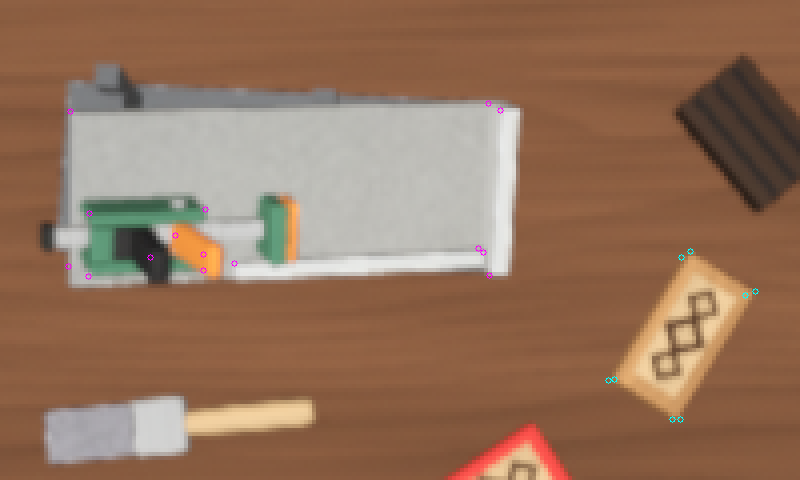

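View pics/ov_scene.png

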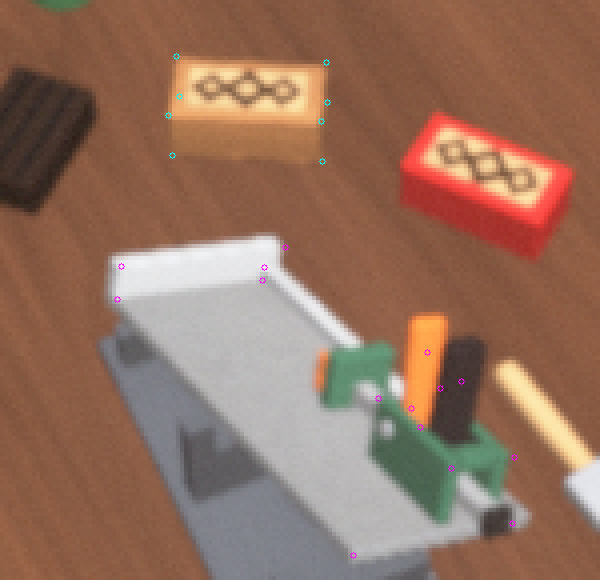

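```bash
cat > go.py <<'E'
from h import *; from cell import ctrl
def rows(pos,R):
    s=ctrl.read_state(); R0=Rn.from_euler('xyz',s["tool_rot"]).as_matrix()
    d=R0.T@(np.array(pos)-s["eef_pos"])/40; w=np.degrees(Rn.from_matrix(R0.T@R).as_rotvec())
    print("shift",d.round(3),"rot",w.round(2),"| pos",s["eef_pos"].round(1),"t",round(s["clock"],2),"F",np.round(s["force"],1),"w",round(s["width"],1),"q",np.round(s["qpos"],2))
def down(yaw): return Rn.from_euler('xyz',[np.pi,0,yaw]).as_matrix()
E
python3 -c "
from go import *
rows([446,-253.3,195],down(.99))"
```

```text
shift [-6.291 -8.077  0.   ] rot [  -0.     -0.   -125.36] | pos [ 236.8 -605.3  195. ] t 1.2 F [-0.3  0.3 -0.1] w 85.4 q [ 1.13  0.63  0.04  1.52 -0.03  1.   -0.02]
```

```bash
python3 -m creep '-6.29 -8.08 0 0 0 -125.4 0; -6.29 -8.08 0 0 0 -125.4 0; -6.29 -8.08 0 0 0 -125.4 0; -6.29 -8.08 0 0 0 -125.4 0; -6.29 -8.08 0 0 0 -125.4 0; -6.29 -8.08 0 0 0 -125.4 0; -6.29 -8.08 0 0 0 -125.4 0; -6.29 -8.08 0 0 0 -125.4 0; -6.29 -8.08 0 0 0 -125.4 0; -6.29 -8.08 0 0 0 -125.4 0'; python3 -c "
from go import *
rows([446,-253.3,90],down(.99))"
```

```text
clock: 2.03
eef_pos: [447.7, -250.4, 195.5]
tool_rot: [-3.141, -0.001, 0.06]
force: [-0.3, -0.4, 0.5]
width: 85.5
shift [-0.049  0.071  2.637] rot [ 3.000e-02 -7.000e-02 -5.329e+01] | pos [ 447.7 -250.4  195.5] t 2.03 F [-0.3 -0.4  0.5] w 85.5 q [ 0.69  0.45 -0.34  1.89  0.19  0.83  0.32]
```

```bash
python3 -m creep '0 0 0 0 0 -53 0; 0 0 0.5 0 0 -53 0; 0 0 1 0 0 -53 0; 0 0 1.5 0 0 -53 0; 0 0 2 0 0 -53 0;0 0 2.4 0 0 -53 0; 0 0 2.6 0 0 -53 0; 0 0 2.6 0 0 -53 0; 0 0 2.6 0 0 -53 0; 0 0 2.6 0 0 -53 0'; python3 -c "
from go import *
rows([446,-253.3,12],down(.99))
d=ctrl.get_image('top');cv2.imwrite('pics/t1.png',cv2.resize(d['img'][200:330,320:480],None,fx=4,fy=4)[:,:,::-1])"
```

```text
clock: 2.87
eef_pos: [446.3, -253.5, 91.1]
tool_rot: [3.141, -0.0, 0.975]
force: [-0.7, 0.1, 0.3]
width: 85.2
shift [ 0.    -0.01   1.976] rot [ 0.01 -0.01 -0.87] | pos [ 446.3 -253.5   91.1] t 2.87 F [-0.7  0.1  0.3] w 85.2 q [ 0.8   0.63 -0.5   1.99  0.49  0.64  0.95]
```

View pics/t1.png

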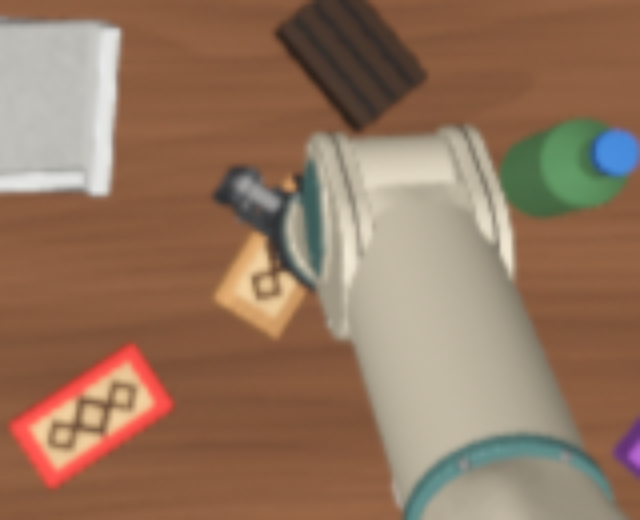

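```bash
python3 -m creep '0 0 0.5 0 0 -0.9 0; 0 0 1 0 0 -0.9 0; 0 0 1.5 0 0 -0.9 0; 0 0 1.8 0 0 -0.9 0; 0 0 1.97 0 0 -0.9 0; 0 0 1.97 0 0 -0.9 0;0 0 1.97 0 0 -0.9 0'; python3 -c "
from go import *
rows([446,-253.3,12],down(.99))"
```

```text
clock: 3.5
eef_pos: [446.6, -253.4, 12.7]
tool_rot: [3.141, 0.0, 0.992]
force: [0.6, -0.6, 0.4]
width: 85.5
shift [-0.006 -0.014  0.016] rot [0.04 0.01 0.14] | pos [ 446.6 -253.4   12.7] t 3.5 F [ 0.6 -0.6  0.4] w 85.5 q [ 0.72  0.75 -0.39  2.03  0.61  0.47  0.86]
```

```bash
python3 -m creep '0 0 0 0 0 0 1; 0 0 0 0 0 0 1; 0 0 0 0 0 0 1; 0 0 0 0 0 0 1; 0 0 0 0 0 0 1; 0 0 0 0 0 0 1; 0 0 0 0 0 0 1; 0 0 0 0 0 0 1'; python3 -c "
from go import *
rows([446,-253.3,12],down(.99))"
```

```text
clock: 4.17
eef_pos: [446.2, -253.3, 12.2]
tool_rot: [3.142, -0.0, 0.993]
force: [0.8, 0.1, -0.4]
width: -0.1
shift [-0.002 -0.004  0.006] rot [ 0.   -0.    0.15] | pos [ 446.2 -253.3   12.2] t 4.17 F [ 0.8  0.1 -0.4] w -0.1 q [ 0.72  0.76 -0.39  2.03  0.61  0.47  0.86]
```

```bash
python3 -c "
from go import *
d=ctrl.get_image('scene');cv2.imwrite('pics/s2.png',cv2.resize(d['img'][120:270,220:400],None,fx=4,fy=4)[:,:,::-1])
d=ctrl.get_image('top');cv2.imwrite('pics/t2.png',cv2.resize(d['img'][200:330,320:480],None,fx=4,fy=4)[:,:,::-1])"
```

```text
(no output)
```

View pics/s2.png

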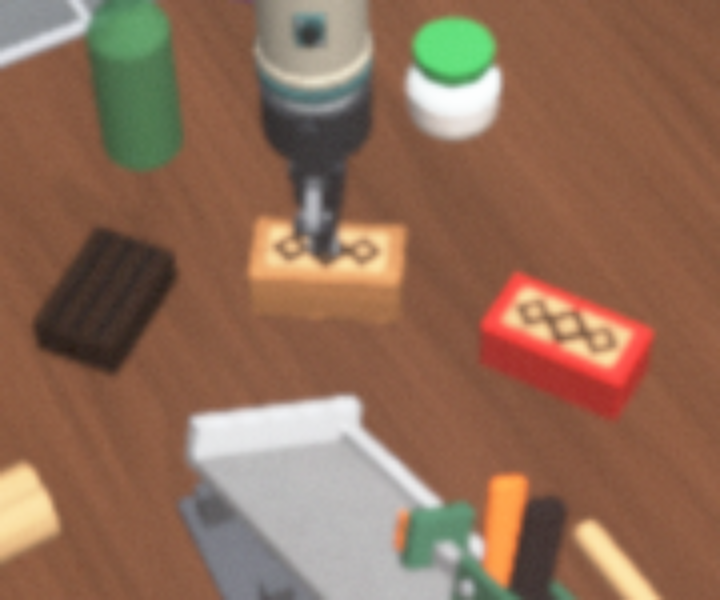

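View pics/t2.png

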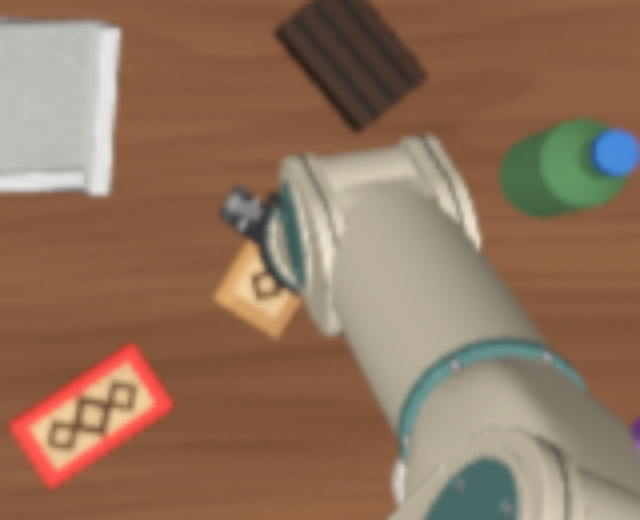

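```bash
python3 -c "
from go import *; import pickle
D=pickle.load(open('D0.pkl','rb'))
for z in (0,12,30,46,60,80,100): print(z,(proj(D['scene'],[[446.2,-253.3,z]])-[220,120])*4,(proj(D['top'],[[446.2,-253.3,z]])-[320,200])*4)
print(ctrl.read_state())"
```

```text
0 [[326.32385389 287.05730422]] [[275.65331315 254.33929479]]
12 [[325.76147958 276.7061354 ]] [[277.77128454 253.60011113]]
30 [[324.90675909 260.95635807]] [[281.01017565 252.46975189]]
46 [[324.13557193 246.72748168]] [[283.95346867 251.44258822]]
60 [[323.4517956 234.0967388]] [[286.58005681 250.52597625]]
80 [[322.46014907 215.75437753]] [[290.41801803 249.18667123]]
100 [[321.45071234 197.05278395]] [[294.36050299 247.81094708]]
{'clock': 4.2667, 'qpos': array([ 0.71956155,  0.75553283, -0.39004184,  2.03027872,  0.61212474,
        0.4707911 ,  0.86235725]), 'qd': array([-0.00070885, -0.00091757,  0.00078942,  0.00014023,  0.0005855 ,
       -0.0007268 ,  0.00025649]), 'tau': array([ 1.10102724e-02, -5.04259157e+01, -4.63883847e+00, -8.57720375e+00,
        5.80507214e-03,  1.40282325e-03,  2.11957342e-05]), 'eef_pos': array([ 446.13061941, -253.2766198 ,   12.1878834 ]), 'tool_rot': array([-3.14151364e+00, -6.73984071e-05,  9.92685025e-01]), 'force': array([ 0.11376745, -0.19431825,  1.00804342]), 'torque': array([ 0.04434899,  0.01148788, -0.02836625]), 'width': 0.39799962961420887}
```

```bash
python3 -c "
from go import *
d=ctrl.get_image('scene');cv2.imwrite('pics/s3.png',cv2.resize(d['img'][110:210,260:350],None,fx=6,fy=6,interpolation=cv2.INTER_CUBIC)[:,:,::-1])"
```

```text
(no output)
```

View pics/s3.png

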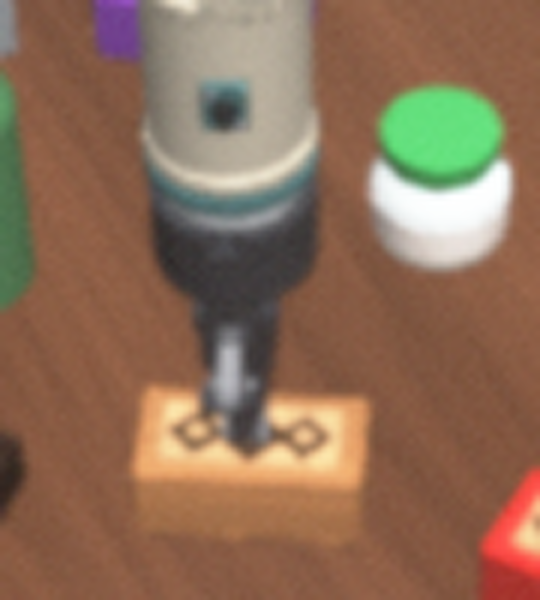

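```bash
python3 -c "
from go import *; import pickle
D=pickle.load(open('D0.pkl','rb'))
for z in (150,195,230,260): 
  P=[[236.8+a*.364,-605.3-a*.931,z] for a in(-43,0,43)]
  print(z,proj(D['scene'],P).round(),proj(D['top'],P).round())
for n,(x,y) in dict(scene=(270,0),top=(510,300)).items(): cv2.imwrite(f'pics/g_{n}.png',cv2.resize(D[n]['img'][y:y+90,x:x+90],None,fx=6,fy=6,interpolation=cv2.INTER_CUBIC)[:,:,::-1])"
```

```text
150 [[316.  68.]
 [306.  63.]
 [296.  58.]] [[516. 342.]
 [531. 336.]
 [546. 329.]]
195 [[316.  57.]
 [306.  51.]
 [295.  46.]] [[523. 344.]
 [538. 337.]
 [553. 331.]]
230 [[316.  47.]
 [305.  42.]
 [295.  37.]] [[528. 345.]
 [544. 339.]
 [559. 332.]]
260 [[316.  39.]
 [305.  34.]
 [295.  29.]] [[533. 347.]
 [549. 340.]
 [565. 333.]]
```

View pics/g_scene.png

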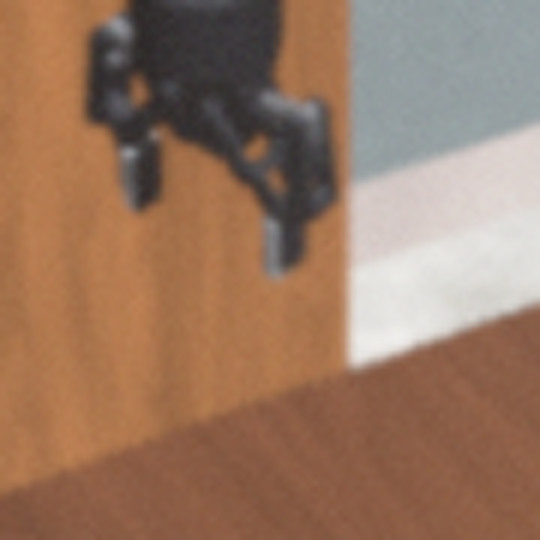

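View pics/g_top.png

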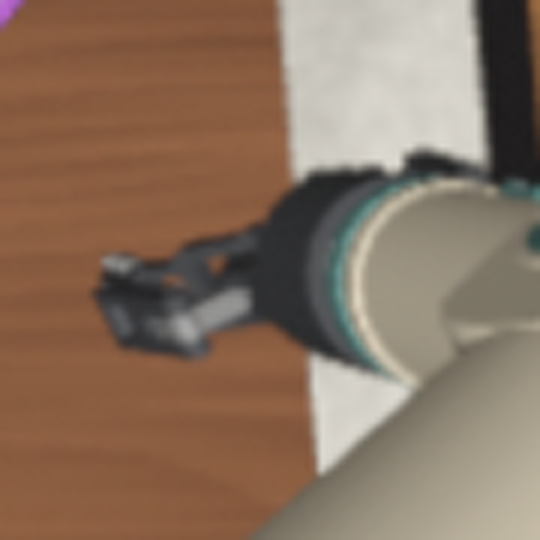

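```bash
python3 -m creep '0 0 -0.5 0 0 0 1; 0 0 -1 0 0 0 1; 0 0 -2 0 0 0 1; 0 0 -2.5 0 0 0 1; 0 0 -2.5 0 0 0 1; 0 0 -2.5 0 0 0 1'; python3 -c "
from go import *
s=ctrl.read_state();p=s['eef_pos'];print(p,s['tool_rot'])
d=ctrl.get_image('scene');cv2.imwrite('pics/s4.png',cv2.resize(d['img'][100:200,260:350],None,fx=6,fy=6,interpolation=cv2.INTER_CUBIC)[:,:,::-1])
for z in(0,20,30,40,60): print(z,(proj(d,[p+[0,0,z]])-[260,100])*6)"
```

```text
clock: 4.82
eef_pos: [446.8, -253.9, 113.2]
tool_rot: [3.139, 0.0, 0.992]
force: [-0.4, 0.0, -0.6]
width: 0.1
[ 446.76639106 -253.91250893  113.22210527] [3.13894738e+00 5.06643454e-05 9.92203537e-01]
0 [[239.46587385 396.32644157]]
20 [[237.88925159 367.347371  ]]
30 [[237.0902616  352.64256487]]
40 [[236.28404854 337.79179094]]
60 [[234.64963847 307.64483679]]
```

View pics/s4.png

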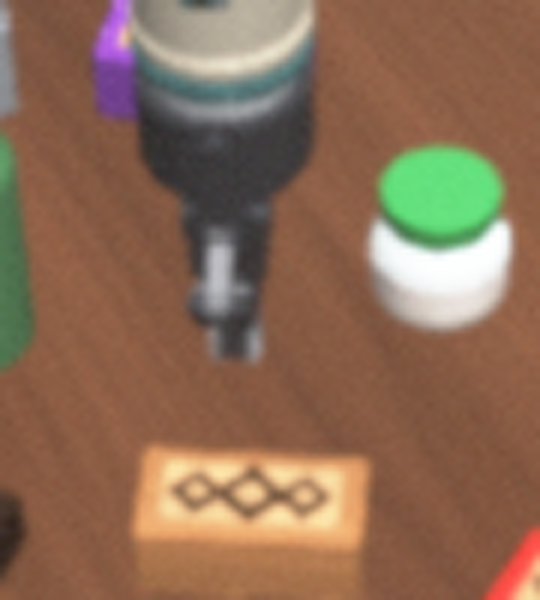

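```bash
python3 -m creep '0 0 0 7 0 0 1; 0 0 0 14 0 0 1; 0 0 0 21 0 0 1; 0 0 0 28 0 0 1; 0 0 0 30 0 0 1; 0 0 0 30 0 0 1;  0 0 0 30 0 0 1'; python3 -c "
from go import *
s=ctrl.read_state();p=s['eef_pos'];print(p,s['tool_rot'],s['qpos'])
R=Rn.from_euler('xyz',s['tool_rot']).as_matrix()
d=ctrl.get_image('scene');im=cv2.resize(d['img'][100:200,260:350],None,fx=6,fy=6,interpolation=cv2.INTER_CUBIC)[:,:,::-1].copy()
for P,c in((p,(255,255,255)),(p+[0,0,33],(0,255,255)),(p-R[:,2]*33,(255,0,255))):
  q=(proj(d,[P])[0]-[260,100])*6+3; cv2.circle(im,tuple(int(t) for t in q),4,c,2);print(q)
cv2.imwrite('pics/s5.png',im)"
```

```text
clock: 5.45
eef_pos: [445.3, -252.5, 110.1]
tool_rot: [-2.615, 0.0, 0.993]
force: [-0.4, -0.3, -0.4]
width: 0.0
[ 445.25519084 -252.49148006  110.10494664] [-2.61493636e+00  2.08820406e-04  9.93316034e-01] [ 0.78204711  0.91635349 -0.55502335  1.44224872  0.29845086  1.41553036
  1.16835612]
[247.0082489  404.57313934]
[244.46979739 356.59870436]
[208.83705672 361.64251639]
```

View pics/s5.png

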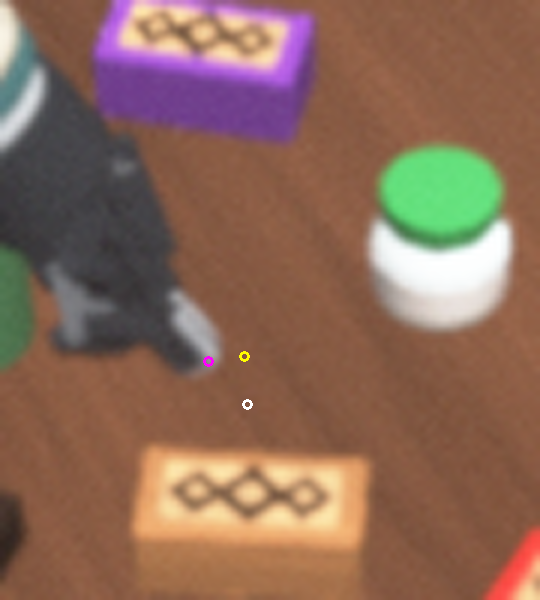

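```bash
python3 -m creep '0 0 0 -7 0 0 1; 0 0 0 -14 0 0 1; 0 0 0 -21 0 0 1; 0 0 0 -28 0 0 1; 0 0 0 -30 0 0 1; 0 0 0 -30 0 0 1;  0 0 0 -30 0 0 1'; python3 -c "
from go import *
rows([446,-253.3,13],down(.99))"
```

```text
clock: 6.08
eef_pos: [445.7, -253.4, 113.6]
tool_rot: [3.14, 0.001, 0.993]
force: [0.3, -0.6, -0.1]
width: 0.0
shift [9.000e-03 2.000e-03 2.515e+00] rot [0.09 0.06 0.2 ] | pos [ 445.7 -253.4  113.6] t 6.08 F [ 0.3 -0.6 -0.1] w 0.0 q [ 0.83  0.6  -0.54  1.97  0.47  0.7   0.98]
```

```bash
python3 -m creep '0 0 0.8 0 0 0 1; 0 0 1.6 0 0 0 1; 0 0 2.2 0 0 0 1; 0 0 2.5 0 0 0 1; 0 0 2.5 0 0 0 1; 0 0 2.5 0 0 0 1'; python3 -m creep '0 0 0.03 0 0 0 1; 0 0 0.06 0 0 0 1;0 0 0.06 0 0 0 1'; python3 -m creep '0 0 0.03 0 0 0 1; 0 0 0.06 0 0 0 1;0 0 0.06 0 0 0 1';python3 -m creep '0 0 0.03 0 0 0 1; 0 0 0.06 0 0 0 1;0 0 0.06 0 0 0 1'
```

```text
clock: 6.58
eef_pos: [447.4, -253.7, 11.5]
tool_rot: [-3.141, -0.0, 0.993]
force: [0.3, -0.5, 0.5]
width: 0.1
clock: 6.83
eef_pos: [446.9, -253.7, 9.9]
tool_rot: [3.141, -0.0, 0.992]
force: [-0.2, -0.2, 0.3]
width: -0.1
clock: 7.08
eef_pos: [446.9, -253.8, 9.7]
tool_rot: [3.139, 0.001, 0.993]
force: [-4.2, 2.2, 23.5]
width: 0.3
clock: 7.33
eef_pos: [447.0, -253.9, 9.6]
tool_rot: [3.138, 0.003, 0.993]
force: [-9.4, 3.8, 48.4]
width: -0.3
```

```bash
python3 -m creep '0 0 -0.5 0 0 0 1; 0 0 -1 0 0 0 0.5; 0 0 -1 0 0 0 0; 0 0 -1 0 0 0 0; 0 0 -1 0 0 0 0; 0 0 -1 0 0 0 0; 0 0 -1 0 0 0 0; 0 0 -1 0 0 0 0'
cat >> go.py <<'E'
def tip(pos,R,off=36.2): rows(np.array(pos,float)+R[:,2]*off,R)
E
python3 -c "
from go import *
tip([446,-253.3,8],down(.99))"
```

```text
clock: 8.0
eef_pos: [445.7, -253.0, 44.2]
tool_rot: [-3.14, 0.0, 0.993]
force: [-0.8, 0.1, -0.7]
width: 83.2
shift [-0.002  0.014  1.811] rot [-0.09  0.    0.16] | pos [ 445.7 -253.    44.2] t 8.0 F [-0.8  0.1 -0.7] w 83.2 q [ 0.76  0.71 -0.45  2.02  0.58  0.55  0.89]
```

```bash
python3 -m creep '0 0 0.5 0 0 0 0; 0 0 1 0 0 0 0; 0 0 1.4 0 0 0 0; 0 0 1.7 0 0 0 0; 0 0 1.8 0 0 0 0; 0 0 1.8 0 0 0 0'; python3 -m creep '0 0 0 0 0 0 1; 0 0 0 0 0 0 1; 0 0 0 0 0 0 1; 0 0 0 0 0 0 1; 0 0 0 0 0 0 1; 0 0 0 0 0 0 1; 0 0 0 0 0 0 1'; python3 -c "
from go import *
tip([446,-253.3,8],down(.99))
d=ctrl.get_image('scene');cv2.imwrite('pics/s6.png',cv2.resize(d['img'][110:210,260:350],None,fx=6,fy=6,interpolation=cv2.INTER_CUBIC)[:,:,::-1])"
```

```text
clock: 8.5
eef_pos: [445.4, -252.7, -28.2]
tool_rot: [-3.139, 0.0, 0.993]
force: [1.1, 1.0, 0.5]
width: 85.7
clock: 9.08
eef_pos: [446.9, -253.7, -26.0]
tool_rot: [3.14, -0.0, 0.993]
force: [-0.6, 0.6, 6.1]
width: 55.1
shift [-0.005 -0.023  0.055] rot [ 0.11 -0.01  0.15] | pos [ 446.9 -253.7  -26. ] t 9.08 F [-0.6  0.6  6.1] w 55.1 q [ 0.68  0.82 -0.33  2.04  0.68  0.39  0.8 ]
```

View pics/s6.png

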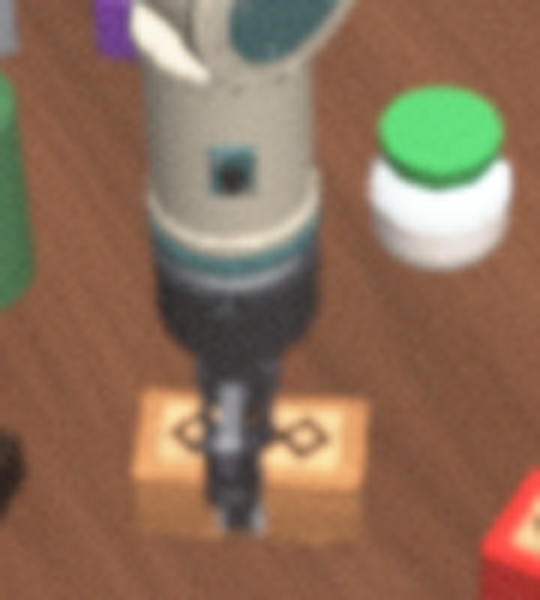

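```bash
cat >> go.py <<'E'
import pickle
v=pickle.load(open('fix.pkl','rb')); RP=Rplate(v[3])
def plate(p): return RP@np.array(p,float)+v[:3]
RT=np.c_[RP[:,0],-RP[:,1],-RP[:,2]]   # place orientation
def place(p,back=49,R=None):
    rows(plate(p)-RP[:,2]*back,RT if R is None else R)
E
python3 -m creep '0 0 -0.5 0 0 0 1; 0 0 -1.4 0 0 0 1; 0 0 -2.3 0 0 0 1; 0 0 -3.2 0 0 0 1; 0 0 -4.1 0 0 0 1; 0 0 -4.2 0 0 0 1; 0 0 -4.2 0 0 0 1'; python3 -c "
from go import *
print(RP,plate([28,55,23]))
place([33,66,110])"
```

```text
clock: 9.72
eef_pos: [447.4, -254.3, 143.2]
tool_rot: [3.136, 0.0, 0.992]
force: [-0.5, -1.1, -2.5]
width: 55.1
[[ 0.93020171 -0.04485719 -0.36429741]
 [-0.07935481  0.94445392 -0.31891943]
 [ 0.35836795  0.32556815  0.87497302]] [529.0250001  -60.74450881  86.36058082]
shift [ 4.99  -1.116  0.451] rot [ 7.22 29.25 56.69] | pos [ 447.4 -254.3  143.2] t 9.72 F [-0.5 -1.1 -2.5] w 55.1 q [ 0.86  0.56 -0.59  1.94  0.44  0.76  1.01]
```

```bash
python3 -m creep '0.5 -0.1 0 0.9 3.6 7 1; 1.1 -0.25 0 1.8 7.2 14 1; 1.7 -0.4 0 2.7 11 21 1; 2.3 -0.55 0 3.6 14.6 28 1; 3 -0.7 0.2 4.5 18.3 35 1; 3.6 -0.8 0.3 5.4 22 42 1; 4.3 -0.95 0.4 6.3 26 50 1; 4.99 -1.12 0.45 7.2 29.2 56.7 1; 4.99 -1.12 0.45 7.2 29.2 56.7 1; 4.99 -1.12 0.45 7.2 29.2 56.7 1'; python3 -c "
from go import *
place([33,66,110])
D={n:ctrl.get_image(n) for n in('scene','top')}
pickle.dump(D,open('D1.pkl','wb'))
for n,(x,y) in dict(scene=(230,120),top=(230,150)).items(): cv2.imwrite(f'pics/p_{n}.png',cv2.resize(D[n]['img'][y:y+150,x:x+180],None,fx=4,fy=4,interpolation=cv2.INTER_CUBIC)[:,:,::-1])"
```

```text
clock: 10.55
eef_pos: [509.3, -53.8, 119.3]
tool_rot: [-2.798, -0.335, -0.012]
force: [0.7, 0.0, -2.0]
width: 55.1
shift [ 0.287  0.194 -0.123] rot [-0.72  3.06  3.07] | pos [509.3 -53.8 119.3] t 10.55 F [ 0.7  0.  -2. ] w 55.1 q [ 0.78  0.59 -0.59  2.21 -0.49  0.23  0.83]
```

View pics/p_scene.png

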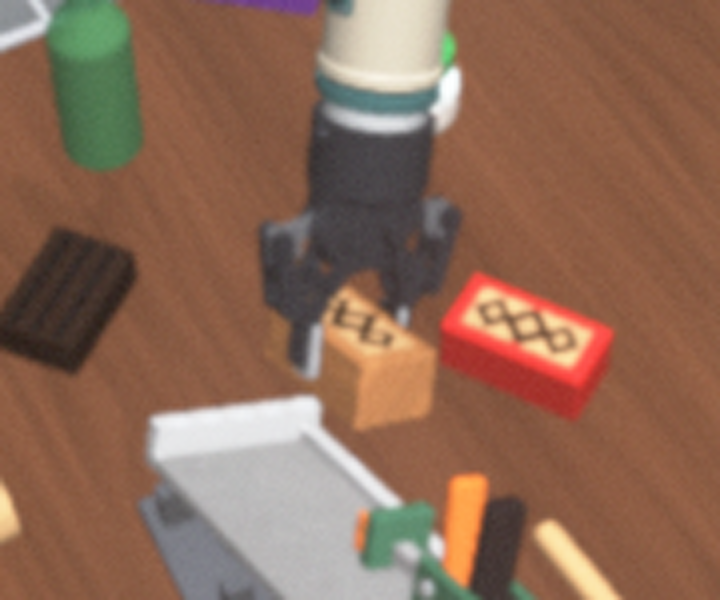

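View pics/p_top.png

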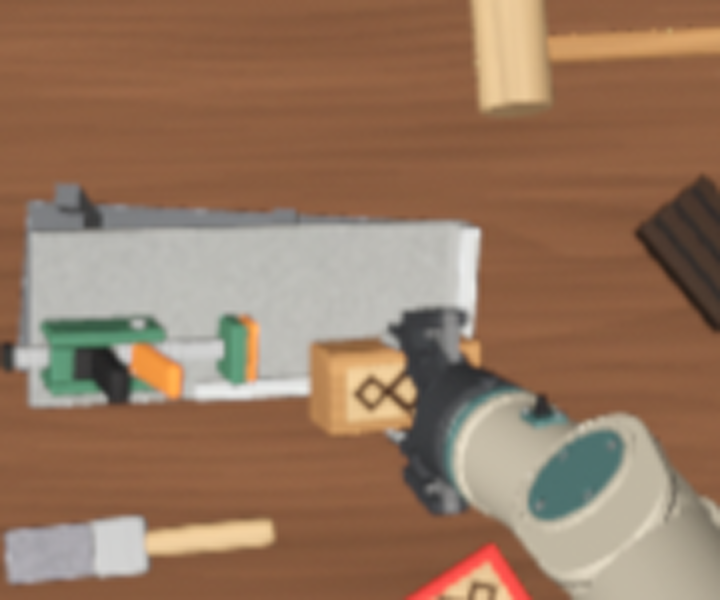

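```bash
python3 -m creep '0.29 0.19 -0.12 -0.7 3 3 1; 0.29 0.19 -0.12 -0.7 3 3 1;0.29 0.19 -0.12 -0.7 3 3 1;0.29 0.19 -0.12 -0.7 3 3 1'; python3 -c "
from go import *
place([33,66,110]);place([33,66,60])"
```

```text
clock: 10.98
eef_pos: [521.9, -65.7, 126.5]
tool_rot: [-2.791, -0.37, -0.083]
force: [0.5, 0.8, -1.4]
width: 55.3
shift [-0.078 -0.059  0.031] rot [ 0.28 -0.17  0.16] | pos [521.9 -65.7 126.5] t 10.98 F [ 0.5  0.8 -1.4] w 55.3 q [ 0.73  0.56 -0.48  2.22 -0.9   0.23  1.19]
shift [-0.082 -0.065  1.281] rot [ 0.28 -0.17  0.16] | pos [521.9 -65.7 126.5] t 10.98 F [ 0.5  0.8 -1.4] w 55.3 q [ 0.73  0.56 -0.48  2.22 -0.9   0.23  1.19]
```

```bash
python3 -m creep '-0.08 -0.06 0.3 0.2 0 0 1; -0.08 -0.06 0.6 0.2 0 0 1; -0.08 -0.06 0.9 0.2 0 0 1; -0.08 -0.06 1.2 0.2 0 0 1; -0.08 -0.06 1.28 0.2 0 0 1; -0.08 -0.06 1.28 0.2 0 0 1'; python3 -c "
from go import *
place([33,66,60])
print(ctrl.read_state()['qpos'])
d=ctrl.get_image('scene');cv2.imwrite(f'pics/p2.png',cv2.resize(d['img'][120:270,230:410],None,fx=4,fy=4,interpolation=cv2.INTER_CUBIC)[:,:,::-1])"
```

```text
clock: 11.48
eef_pos: [544.2, -52.9, 92.1]
tool_rot: [-2.78, -0.352, -0.076]
force: [0.6, -0.5, -1.3]
width: 54.8
shift [-0.26  -0.059  0.231] rot [-0.5   0.95  0.17] | pos [544.2 -52.9  92.1] t 11.48 F [ 0.6 -0.5 -1.3] w 54.8 q [ 0.62  0.64 -0.39  2.19 -1.1   0.23  1.38]
[ 0.62145647  0.6405718  -0.39193661  2.18775007 -1.09691191  0.23310089
  1.37917864]
```

View pics/p2.png

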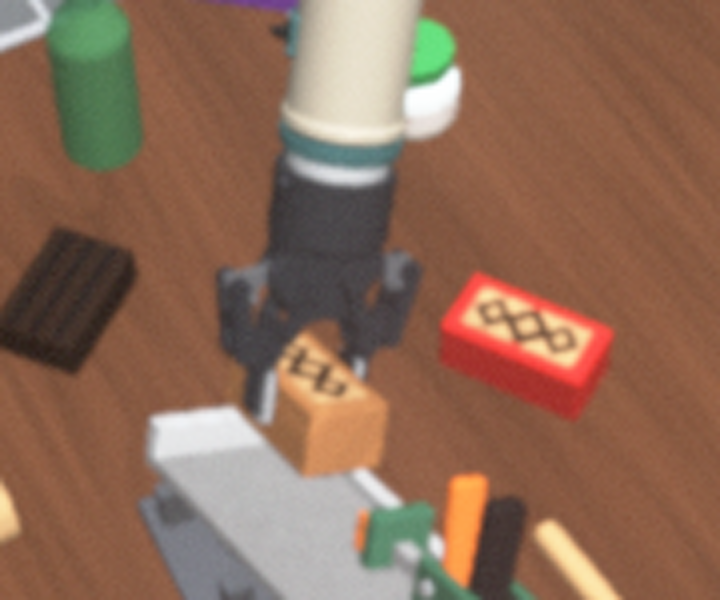

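```bash
python3 -c "
from go import *
place([60,72,60])"
```

```text
shift [ 0.424 -0.206  0.234] rot [-0.49  0.95  0.17] | pos [543.7 -53.   92.5] t 11.53 F [-0.1  1.  -2.4] w 55.2 q [ 0.62  0.64 -0.39  2.19 -1.1   0.23  1.38]
```

```bash
python3 -m creep '0.2 -0.1 0.1 -0.2 0.5 0 1; 0.42 -0.2 0.23 -0.5 0.9 0.2 1;0.42 -0.2 0.23 -0.5 0.9 0.2 1;0.42 -0.2 0.23 -0.5 0.9 0.2 1'; python3 -c "
from go import *
place([60,72,60])"
```

```text
clock: 11.87
eef_pos: [563.8, -45.2, 96.7]
tool_rot: [-2.785, -0.362, -0.082]
force: [-0.4, -0.0, -1.3]
width: 54.9
shift [-0.071 -0.013  0.085] rot [-0.07  0.29  0.07] | pos [563.8 -45.2  96.7] t 11.87 F [-0.4 -0.  -1.3] w 54.9 q [ 0.57  0.64 -0.37  2.16 -1.1   0.23  1.34]
```

```bash
cat > fk.py <<'E'
from h import *; from scipy.optimize import least_squares; import itertools
dat=[([1.13219,.62935,.03845,1.5184,-.02699,.99629,-.02],[236.5,-604.7,194.1],[3.1416,.0019,-1.198]),
([.69,.45,-.34,1.89,.19,.83,.32],[447.7,-250.4,195.5],[-3.141,-.001,.06]),
([.71956,.75553,-.39004,2.03028,.61212,.47079,.86236],[446.13,-253.28,12.19],[-3.1415,0,.99269]),
([.78205,.91635,-.55502,1.44225,.29845,1.41553,1.16836],[445.26,-252.49,110.1],[-2.61494,.0002,.99332]),
([.83,.6,-.54,1.97,.47,.7,.98],[445.7,-253.4,113.6],[3.14,.001,.993]),
([.73,.56,-.48,2.22,-.9,.23,1.19],[521.9,-65.7,126.5],[-2.791,-.37,-.083]),
([.62146,.64057,-.39194,2.18775,-1.09691,.2331,1.37918],[543.9,-53,92.3],[-2.78,-.352,-.076]),
([.57,.64,-.37,2.16,-1.1,.23,1.34],[563.8,-45.2,96.7],[-2.785,-.362,-.082]),
([.68,.82,-.33,2.04,.68,.39,.8],[446.9,-253.7,-26.],[3.14,0,.993])]
def Rz(a): return Rn.from_euler('z',a).as_matrix()
def Ry(a): return Rn.from_euler('y',a).as_matrix()
def fk(q,p,s):
    # p: h,d3,a3,d5,a5,d7,a6, o1,o7
    h,d3,a3,d5,a5,d7,a6,o1,o7=p
    T=Rz(s[0]*q[0]+o1)@Ry(q[1])@Rz(s[1]*q[2]); x=np.array([0,0,h])+T@[a3,0,d3]
    T=T@Ry(q[3]); x=x+T@[-a5,0,0]; T=T@Rz(s[2]*q[4]); x=x+T@[0,0,d5]
    T=T@Ry(q[5]); x=x+T@[a6,0,d7]
    return x,T@Rz(s[3]*q[6]+o7)
def res(p,s):
    r=[]
    for q,x,e in dat:
        X,R=fk(q,p,s); r+=list((X-x)/3); r+=list(Rn.from_matrix(Rn.from_euler('xyz',e).as_matrix().T@R).as_rotvec()/.005)
    return np.array(r)
if __name__=="__main__":
    o=[]
    for s in itertools.product((1,-1),repeat=4):
      for o7 in (0,np.pi/2,np.pi,-np.pi/2):
        r=least_squares(res,[300,350,0,350,0,250,0,0,o7],args=(s,),loss="soft_l1"); o.append((r.cost,s,r.x))
    o.sort(key=lambda t:t[0])
    for t in o[:2]: print(t)
    print(res(o[0][2],o[0][1]).reshape(-1,6).round(1))
    import pickle; pickle.dump(o[0],open("fk.pkl","wb"))
E
python3 fk.py
```

```text
(np.float64(30.821853065370806), (-1, -1, -1, -1), array([ 3.10956575e+02,  5.89086909e+02, -3.29188372e+01,  3.91754866e+02,
       -5.74605192e+00,  3.95937470e+02, -4.79736465e+00, -3.45017049e-02,
        4.42931549e+02]))
(np.float64(30.821853065389696), (-1, -1, -1, -1), array([ 3.10956574e+02,  5.89086872e+02, -3.29188208e+01,  3.91754849e+02,
       -5.74602946e+00,  3.95937454e+02, -4.79736347e+00, -3.45017055e-02,
       -6.31493139e+02]))
[[ 2.   0.8 -0.6  0.  -0.   0.3]
 [-0.7  4.1 -1.3  0.6  0.9 -1.1]
 [ 0.2  1.1  0.4 -0.   0.   0.3]
 [ 1.1 -2.   0.6 -0.1  3.5 -0.6]
 [-2.3  0.3 -0.1  0.9 -0.2  2.7]
 [ 1.  -0.9  0.6 -4.4  3.7 -0.3]
 [ 0.4  0.3  0.  -2.4  2.2 -0.6]
 [ 0.3  0.2 -0.5 -2.9  1.8  0.1]
 [ 0.6  1.   0.5  0.3 -0.4  0.5]]
```

```bash
cat > ik.py <<'E'
from fk import *; import pickle
_,s,p=pickle.load(open("fk.pkl","rb"))
lo=np.array([-3.06,-.37,-1.25,.18,-1.1,.23,-2.94]);hi=np.array([3.06,2.12,1.32,2.47,4.24,1.98,2.94])
def ik(x,R,q0):
    def f(q):
        X,A=fk(q,p,s); return np.r_[(X-x)/10,Rn.from_matrix(R.T@A).as_rotvec()*10,(q-q0)*1e-3]
    q0=np.clip(q0,lo+1e-3,hi-1e-3); r=least_squares(f,q0,bounds=(lo,hi))
    X,A=fk(r.x,p,s); return r.x,np.linalg.norm(X-x),np.degrees(np.linalg.norm(Rn.from_matrix(R.T@A).as_rotvec()))
E
python3 - <<'E' 2>/dev/null
from ik import *; import go
rng=np.random.default_rng(0)
qc=np.array([.57,.64,-.37,2.16,-1.1,.23,1.34])
for pt in ([33,66,27],[60,72,27],[75,80,27]):
    x=go.plate(pt)-go.RP[:,2]*49
    out=[ik(x,go.RT,qc)]+[ik(x,go.RT,rng.uniform(lo,hi)) for _ in range(60)]
    print(pt,"local",out[0][0].round(2),round(out[0][1],1),round(out[0][2],1))
    g=[o for o in out[1:] if o[1]<2 and o[2]<1.5]; print(len(g))
    for o in sorted(g,key=lambda o:np.abs(o[0]-qc).sum())[:5]: print(o[0].round(2),round(o[1],1),round(o[2],1))
E
```

```text
[33, 66, 27] local [ 0.56  0.72 -0.36  2.16 -1.1   0.23  1.38] 1.0 3.6
19
[ 0.88  0.9  -0.91  2.21  1.64  0.23 -1.33] 0.0 0.0
[ 0.88  0.9  -0.91  2.21  1.64  0.23 -1.33] 0.0 0.0
[ 0.88  0.9  -0.91  2.21  1.64  0.23 -1.33] 0.0 0.0
[ 0.88  0.9  -0.91  2.21  1.64  0.23 -1.33] 0.0 0.0
[ 0.88  0.9  -0.91  2.21  1.64  0.23 -1.33] 0.0 0.0
[60, 72, 27] local [ 0.53  0.71 -0.35  2.13 -1.1   0.23  1.34] 0.5 1.9
17
[ 0.85  0.88 -0.91  2.16  1.4   0.23 -1.11] 0.0 0.0
[ 0.85  0.88 -0.91  2.16  1.4   0.23 -1.11] 0.0 0.0
[ 0.85  0.88 -0.91  2.16  1.4   0.23 -1.11] 0.0 0.0
[ 0.85  0.88 -0.91  2.16  1.4   0.23 -1.11] 0.0 0.0
[ 0.85  0.88 -0.91  2.16  1.4   0.23 -1.11] 0.0 0.0
[75, 80, 27] local [ 0.51  0.7  -0.35  2.11 -1.1   0.23  1.32] 0.3 1.1
36
[ 0.51  0.7  -0.35  2.11 -1.1   0.23  1.32] 0.3 1.1
[ 0.51  0.7  -0.35  2.11 -1.1   0.23  1.32] 0.3 1.1
[ 0.51  0.7  -0.35  2.11 -1.1   0.23  1.32] 0.3 1.1
[ 0.51  0.7  -0.35  2.11 -1.1   0.23  1.32] 0.3 1.1
[ 0.51  0.7  -0.35  2.11 -1.1   0.23  1.32] 0.3 1.1
```

```bash
python3 -m creep '-0.1 0.05 0.3 0 0 0 1; -0.15 0.08 0.6 0 0.3 0 1;-0.18 0.09 0.8 0 0.3 0 1;-0.18 0.09 0.8 0 0.3 0 1;-0.18 0.09 0.8 0 0.3 0 1'; python3 -c "
from go import *
place([55,68,28])
D={n:ctrl.get_image(n) for n in('scene','top')}
for n,(x,y) in dict(scene=(240,160),top=(230,150)).items(): cv2.imwrite(f'pics/q_{n}.png',cv2.resize(D[n]['img'][y:y+130,x:x+150],None,fx=5,fy=5,interpolation=cv2.INTER_CUBIC)[:,:,::-1])"
```

```text
clock: 12.28
eef_pos: [573.8, -44.9, 73.7]
tool_rot: [-2.779, -0.344, -0.077]
force: [0.9, -1.2, -1.8]
width: 55.4
shift [-0.215 -0.101  0.295] rot [-0.53  1.37 -0.05] | pos [573.8 -44.9  73.7] t 12.28 F [ 0.9 -1.2 -1.8] w 55.4 q [ 0.55  0.69 -0.35  2.13 -1.1   0.23  1.35]
```

View pics/q_scene.png

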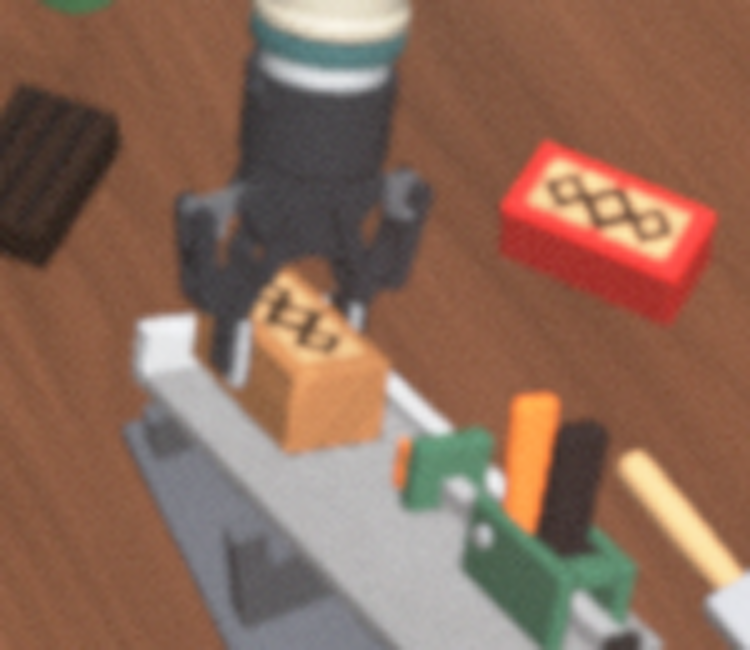

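View pics/q_top.png

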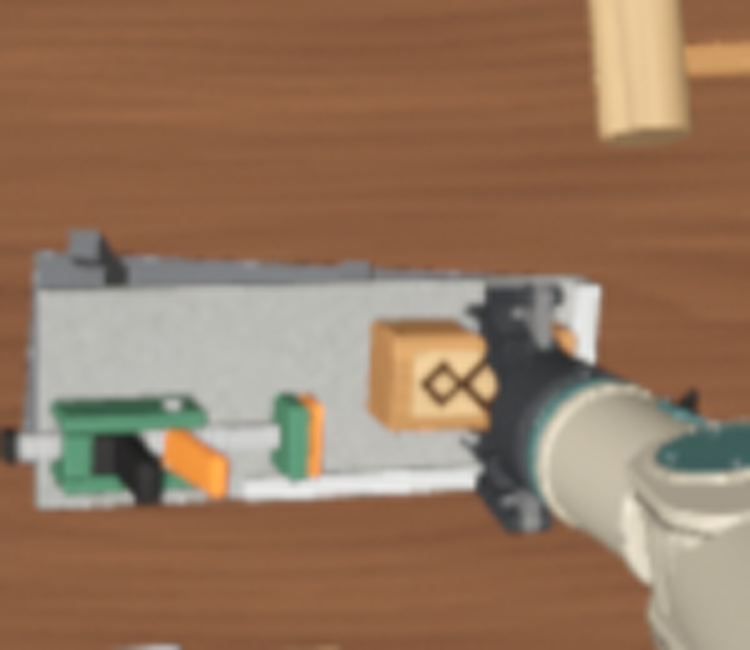

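```bash
python3 -m creep '-0.1 -0.05 0.1 0 0.5 0 1; -0.15 -0.08 0.2 0 1 0 1;-0.15 -0.08 0.3 0 1.3 0 1;-0.15 -0.08 0.3 0 1.3 0 1;-0.15 -0.08 0.3 0 1.3 0 1'; python3 -c "
from go import *
place([55,68,27])"
```

```text
clock: 12.8
eef_pos: [578.0, -44.2, 72.4]
tool_rot: [-2.772, -0.347, -0.078]
force: [-0.4, -0.3, -1.9]
width: 55.3
shift [-0.3   -0.098  0.248] rot [-0.91  1.17 -0.02] | pos [578.  -44.2  72.4] t 12.8 F [-0.4 -0.3 -1.9] w 55.3 q [ 0.56  0.7  -0.36  2.12 -1.1   0.23  1.36]
```

```bash
python3 - <<'E' 2>/dev/null
from ik import *; import go
qc=np.array([.56,.7,-.36,2.12,-1.1,.23,1.36])
for pt in ([55,68,28],[62,70,28]):
  for a in (0,-2,-4,-6):
    for b in (0,-3,3):
      x=go.plate(pt)-go.RP[:,2]*49; R=go.RT@Rn.from_rotvec(np.radians([b,a,0])).as_matrix()
      o=ik(x,R,qc); print(pt,a,b,o[0].round(2),round(o[1],1),round(o[2],1))
E
```

```text
[55, 68, 28] 0 0 [ 0.55  0.71 -0.36  2.13 -1.1   0.23  1.36] 0.6 2.1
[55, 68, 28] 0 -3 [ 0.45  0.69 -0.27  2.13 -1.1   0.23  1.31] 0.8 2.9
[55, 68, 28] 0 3 [ 0.63  0.75 -0.43  2.13 -1.1   0.23  1.4 ] 0.3 1.2
[55, 68, 28] -2 0 [ 0.53  0.71 -0.34  2.13 -1.1   0.23  1.35] 0.1 0.2
[55, 68, 28] -2 -3 [ 0.44  0.68 -0.26  2.13 -1.1   0.23  1.3 ] 0.3 1.0
[55, 68, 28] -2 3 [ 0.58  0.73 -0.37  2.12 -1.09  0.27  1.37] 0.0 0.0
[55, 68, 28] -4 0 [ 0.46  0.7  -0.25  2.1  -1.02  0.3   1.25] 0.0 0.0
[55, 68, 28] -4 -3 [ 0.41  0.68 -0.22  2.12 -1.03  0.26  1.23] 0.0 0.0
[55, 68, 28] -4 3 [ 0.51  0.72 -0.27  2.09 -1.    0.35  1.28] 0.0 0.0
[55, 68, 28] -6 0 [ 0.4   0.69 -0.17  2.07 -0.94  0.37  1.17] 0.0 0.0
[55, 68, 28] -6 -3 [ 0.34  0.67 -0.13  2.08 -0.95  0.33  1.13] 0.0 0.0
[55, 68, 28] -6 3 [ 0.46  0.71 -0.2   2.05 -0.93  0.41  1.2 ] 0.0 0.0
[62, 70, 28] 0 0 [ 0.54  0.71 -0.35  2.12 -1.1   0.23  1.35] 0.5 1.7
[62, 70, 28] 0 -3 [ 0.45  0.68 -0.27  2.12 -1.1   0.23  1.3 ] 0.7 2.5
[62, 70, 28] 0 3 [ 0.62  0.74 -0.43  2.12 -1.1   0.23  1.39] 0.2 0.8
[62, 70, 28] -2 0 [ 0.51  0.7  -0.33  2.12 -1.09  0.24  1.32] 0.0 0.0
[62, 70, 28] -2 -3 [ 0.43  0.68 -0.25  2.12 -1.1   0.23  1.29] 0.2 0.6
[62, 70, 28] -2 3 [ 0.56  0.73 -0.34  2.1  -1.07  0.29  1.34] 0.0 0.0
[62, 70, 28] -4 0 [ 0.44  0.69 -0.23  2.09 -1.    0.32  1.23] 0.0 0.0
[62, 70, 28] -4 -3 [ 0.38  0.67 -0.19  2.1  -1.01  0.28  1.2 ] 0.0 0.0
[62, 70, 28] -4 3 [ 0.5   0.72 -0.25  2.07 -0.99  0.37  1.25] 0.0 0.0
[62, 70, 28] -6 0 [ 0.39  0.69 -0.15  2.05 -0.93  0.39  1.14] 0.0 0.0
[62, 70, 28] -6 -3 [ 0.32  0.67 -0.11  2.07 -0.93  0.35  1.11] 0.0 0.0
[62, 70, 28] -6 3 [ 0.44  0.71 -0.18  2.04 -0.92  0.43  1.17] 0.0 0.0
```

```bash
cat > tgt.py <<'E'
from go import *; import sys
a=[float(t) for t in sys.argv[1:]]
place(a[:3],49,RT@Rn.from_rotvec(np.radians([a[3],a[4],0])).as_matrix())
E
python3 tgt.py 57 68 28 0 -3
```

```text
shift [-0.251 -0.099  0.222] rot [-0.91 -1.83  0.01] | pos [578.  -44.2  72.4] t 12.8 F [-0.4 -0.3 -1.9] w 55.3 q [ 0.56  0.7  -0.36  2.12 -1.1   0.23  1.36]
```

```bash
python3 -m creep '-0.1 -0.05 0.05 -0.5 -1.8 0 1; -0.2 -0.1 0.1 -0.9 -2.5 0 1;-0.25 -0.1 0.18 -0.9 -2.5 0 1;-0.25 -0.1 0.22 -0.9 -2.5 0 1;-0.25 -0.1 0.22 -0.9 -2.5 0 1'; python3 tgt.py 57 68 28 0 -3
```

```text
clock: 13.22
eef_pos: [570.8, -36.0, 62.1]
tool_rot: [-2.792, -0.306, -0.061]
force: [-0.3, -0.0, -1.7]
width: 55.3
shift [ 0.019  0.015 -0.009] rot [-0.05  0.72  0.03] | pos [570.8 -36.   62.1] t 13.22 F [-0.3 -0.  -1.7] w 55.3 q [ 0.47  0.7  -0.28  2.11 -1.05  0.26  1.28]
```

```bash
python3 -c "
from go import *
D={n:ctrl.get_image(n) for n in('scene','top')}
s=ctrl.read_state();R=Rn.from_euler('xyz',s['tool_rot']).as_matrix()
c=np.array([[i,j,k] for i in(-28,28) for j in(-55,55) for k in(-23,23)],float)@R.T+s['eef_pos']-R[:,2]*49
print(((c-v[:3])@RP).round(0))
for n,(x,y) in dict(scene=(240,160),top=(230,150)).items():
  im=cv2.resize(D[n]['img'][y:y+130,x:x+150],None,fx=5,fy=5,interpolation=cv2.INTER_CUBIC)[:,:,::-1].copy()
  for q in proj(D[n],c): cv2.circle(im,tuple(int(t) for t in (q-[x,y]+.5)*5),4,(255,255,0),1)
  cv2.imwrite(f'pics/r_{n}.png',im)"
```

```text
[[ 33. 123.  53.]
 [ 30. 123.   7.]
 [ 33.  13.  53.]
 [ 30.  13.   7.]
 [ 89. 123.  49.]
 [ 86. 123.   3.]
 [ 89.  13.  49.]
 [ 86.  13.   3.]]
```

View pics/r_scene.png

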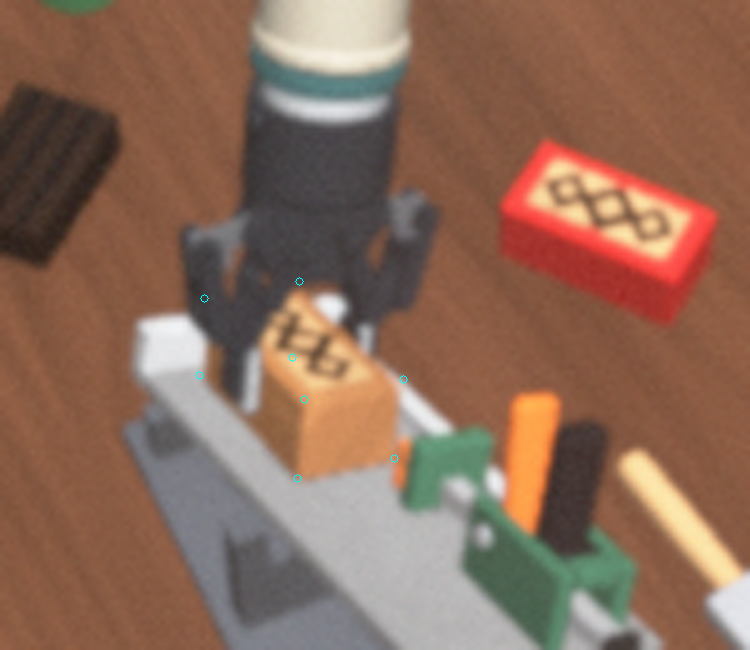

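View pics/r_top.png

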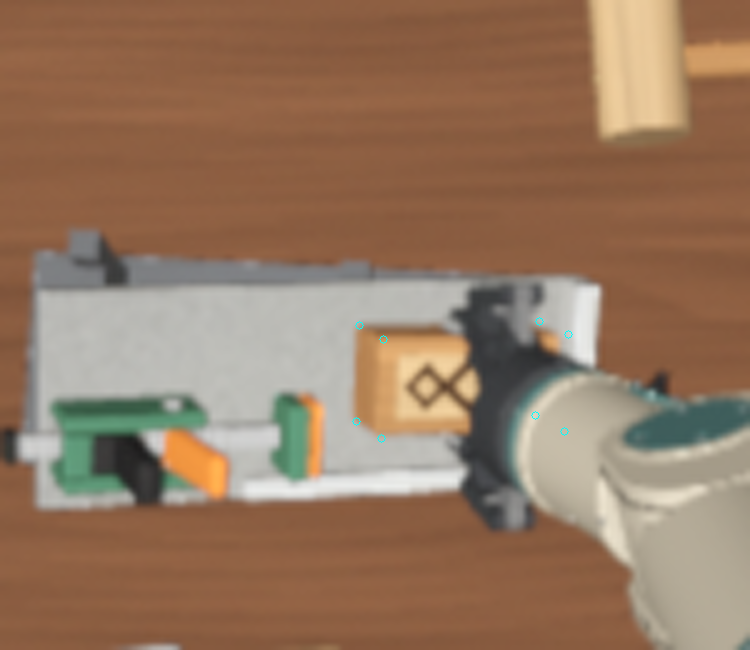

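```bash
python3 -m creep '0 0 0.04 0 0 0 0; -0.1 0 0.04 0 0 0 0; -0.2 0 0 0 0 0 0; -0.3 0 -0.05 0 0 0 0; -0.4 0 -0.1 0 0 0 0; -0.5 0 -0.2 0 0 0 0; -0.5 0 -0.3 0 0 0 0;-0.5 0 -0.3 0 0 0 0'; python3 tgt.py 57 68 28 0 -3;  python3 -c "
from go import *
D={n:ctrl.get_image(n) for n in('scene','top')}
for n,(x,y) in dict(scene=(240,160),top=(230,150)).items():
  im=cv2.resize(D[n]['img'][y:y+130,x:x+150],None,fx=5,fy=5,interpolation=cv2.INTER_CUBIC)[:,:,::-1].copy()
  cv2.imwrite(f'pics/u_{n}.png',im)"
```

```text
clock: 13.98
eef_pos: [548.5, -40.0, 68.1]
tool_rot: [-2.794, -0.307, -0.062]
force: [-0.7, -0.1, 0.8]
width: 85.4
shift [ 0.498 -0.006  0.326] rot [ 0.03  0.62 -0.01] | pos [548.5 -40.   68.1] t 13.98 F [-0.7 -0.1  0.8] w 85.4 q [ 0.52  0.68 -0.31  2.16 -1.09  0.24  1.34]
```

View pics/u_scene.png

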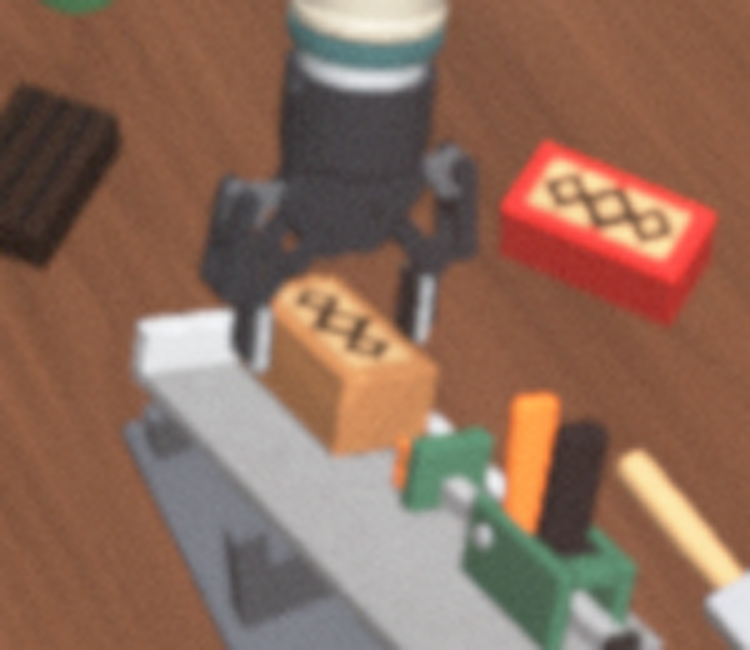

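View pics/u_top.png

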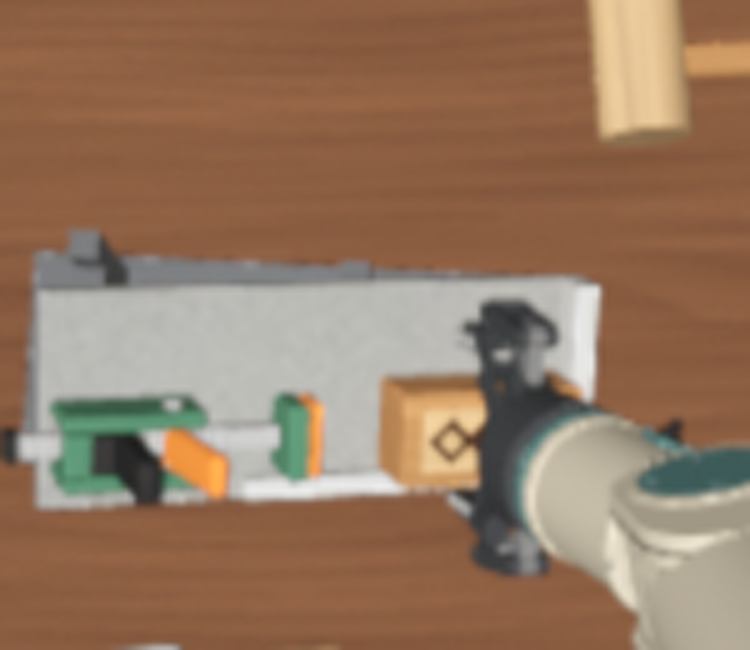

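```bash
python3 -m creep '0 0 -0.5 0 0 0 0; 0 0 -1 0 0 0 0; 0 0 -1.8 0 0 0 0; 0 0 -2.6 0 0 0 0; 0 0 -3 0 0 0 0; 0 0 -3 0 0 0 0; 0 0 -3 0 0 0 0'; python3 - <<'E' 2>/dev/null
from go import *
D={n:ctrl.get_image(n) for n in('scene','top')}
pickle.dump(D,open('D2.pkl','wb'))
for n,(x,y) in dict(scene=(240,160),top=(230,150)).items():
  im=cv2.resize(D[n]['img'][y:y+130,x:x+150],None,fx=5,fy=5,interpolation=cv2.INTER_CUBIC)[:,:,::-1].copy()
  c=[plate([28+a,55+b,23+k]) for a in(-28,28) for b in(-55,55) for k in(-23,23)]
  for q in proj(D[n],c): cv2.circle(im,tuple(int(t) for t in (q-[x,y]+.5)*5),4,(255,255,0),1)
  cv2.imwrite(f'pics/w_{n}.png',im)
from ik import *
qc=ctrl.read_state()['qpos']; print(qc.round(2))
rng=np.random.default_rng(0)
for sg in (1,-1):
  for b in (0,-10,10,-20,20):
    R=np.c_[sg*RP[:,1],sg*RP[:,0],-RP[:,2]]@Rn.from_rotvec(np.radians([b,0,0])).as_matrix()
    x=plate([28,257,79])+R[:,2]*55
    for q0 in [qc]: o=ik(x,R,q0); print(sg,b,R[:,2].round(2),o[0].round(2),round(o[1],1),round(o[2],1))
E
```

```text
clock: 14.67
eef_pos: [512.8, -78.3, 175.7]
tool_rot: [-2.794, -0.309, -0.061]
force: [-0.3, 0.7, -0.4]
width: 85.5
[ 0.45  0.44 -0.05  2.13 -0.84  0.57  1.11]
1 0 [ 0.36  0.32 -0.87] [ 0.11  0.44 -0.24  2.24 -1.1   0.23  2.52] 0.8 2.4
1 -10 [ 0.52  0.3  -0.8 ] [ 0.05  0.43 -0.18  2.23 -1.1   0.23  2.5 ] 3.5 11.3
1 10 [ 0.2   0.33 -0.92] [ 0.26  0.49 -0.44  2.14 -0.36  0.34  1.8 ] 0.0 0.0
1 -20 [ 0.66  0.27 -0.7 ] [-0.04  0.41 -0.08  2.22 -1.1   0.23  2.47] 6.2 20.1
1 20 [ 0.02  0.33 -0.94] [ 0.18  0.53 -0.33  2.   -0.3   0.62  1.75] 0.0 0.0
-1 0 [ 0.36  0.32 -0.87] [ 0.11  0.44 -0.24  2.24 -1.1   0.23 -0.62] 0.8 2.4
-1 -10 [ 0.2   0.33 -0.92] [-0.25  0.47  0.31  2.14 -0.99  0.59 -0.7 ] 0.0 0.0
-1 10 [ 0.52  0.3  -0.8 ] [ 0.05  0.43 -0.18  2.23 -1.1   0.23 -0.64] 3.5 11.3
-1 -20 [ 0.02  0.33 -0.94] [-0.31  0.54  0.41  1.99 -0.77  0.82 -0.89] 0.0 0.0
-1 20 [ 0.66  0.27 -0.7 ] [-0.04  0.41 -0.08  2.22 -1.1   0.23 -0.67] 6.2 20.1
```

View pics/w_scene.png

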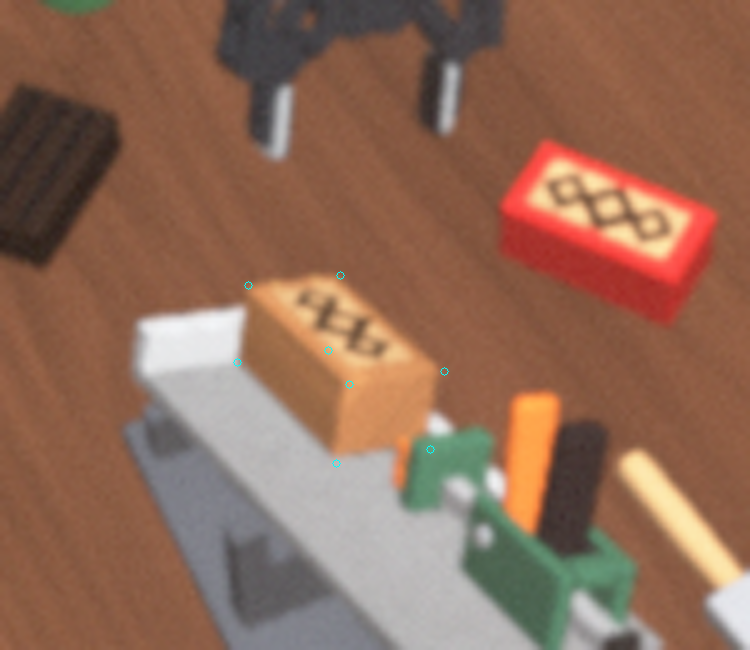

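View pics/w_top.png

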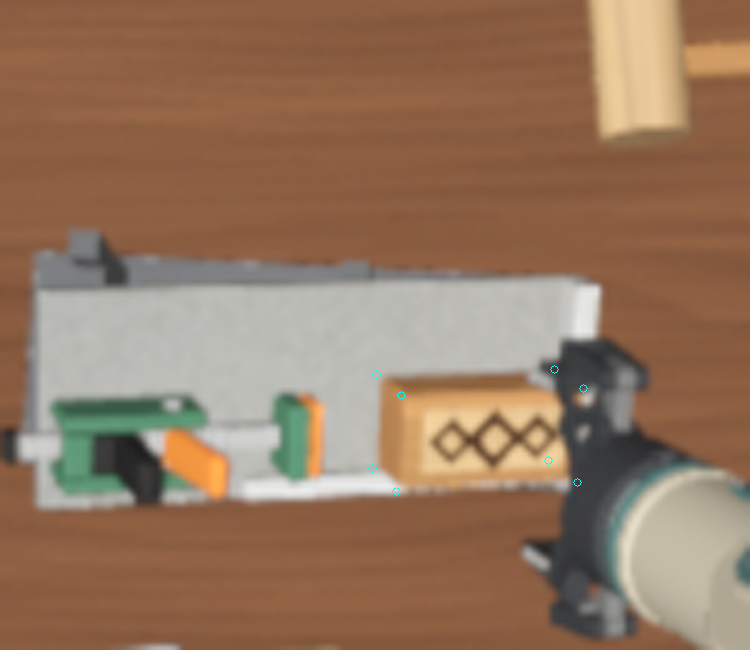

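Run:
```python
import fit; from fit import *
D2=pickle.load(open("D2.pkl","rb"))
tb=[((56,110,46),(405,383)),((0,110,46),(409,483)),((56,110,0),(381,378)),((0,110,0),(383,474))]
sb=[((56,110,0),(336,452)),((56,110,46),(344,373)),((0,110,46),(438,366)),((56,0,46),(247,288))]
P=[np.array([p for p,_ in l],float) for l in(tb,sb)]
U=[np.array([u for _,u in tb])/5-.4+[230,150],np.array([u for _,u in sb])/5-.4+[240,160]]
def rb(v):
    R=Rplate(v[3]); return np.concatenate([(proj(D2[n],p@R.T+v[:3])-u).ravel() for n,p,u in zip(("top","scene"),P,U)])
r2=least_squares(lambda v:np.r_[rb(v),res(v)],r.x,loss="soft_l1")
r3=least_squares(rb,r.x)
print(r.x,r2.x,r3.x); print(rb(r2.x).reshape(-1,2).round(1)); print(res(r2.x).reshape(-1,2).round(1)); print(rb(r3.x).reshape(-1,2).round(1))
pickle.dump(r2.x,open("fix2.pkl","wb"))
```

```text
[ 5.13825338e+02 -1.03132393e+02  3.82956502e+01 -8.51031955e-02] [ 5.14208065e+02 -1.04391017e+02  3.87187394e+01 -8.23827123e-02] [ 5.16542024e+02 -1.07629029e+02  3.95559145e+01 -5.63477697e-02]
[[-0.4  2.3]
 [-2.1  1.4]
 [-0.6 -0.8]
 [-1.8 -1.3]
 [-0.3  1.8]
 [ 0.7  1.8]
 [ 0.9  0.6]
 [-0.1 -0.9]]
[[ 0.9  0.2]
 [-0.1  0.9]
 [-0.1  0.5]
 [ 0.7 -0.4]
 [ 0.1 -0.8]
 [-0.3 -0.5]
 [ 1.   0.3]
 [ 0.4  0.3]
 [ 0.2 -1.2]
 [-0.3 -0.4]
 [-1.1 -0.5]
 [-3.  -2.4]
 [-0.2  0.1]
 [ 0.   0.5]]
[[ 0.5  2.2]
 [-0.7  1.4]
 [ 0.1 -0.7]
 [-0.6 -1.2]
 [-0.6  1. ]
 [ 0.2  0.9]
 [ 0.2 -0.7]
 [-1.5 -1.2]]
```

Run:
```python
from h import *; import pickle
D=pickle.load(open("D2.pkl","rb"))
for n,(x,y) in dict(scene=(265,205),top=(300,215)).items():
  im=cv2.resize(D[n]['img'][y:y+60,x:x+75],None,fx=10,fy=10,interpolation=cv2.INTER_CUBIC)[:,:,::-1]
  cv2.imwrite(f'pics/z_{n}.png',im)
```

```text
(no output)
```

View pics/z_scene.png

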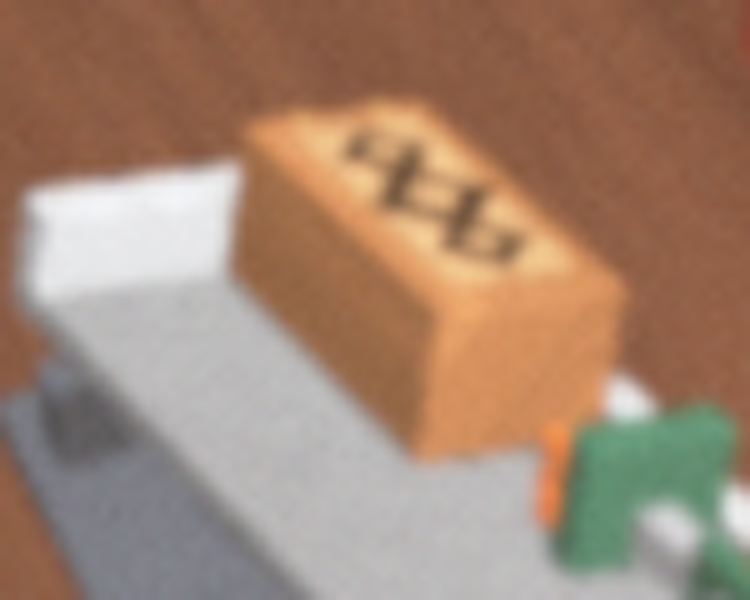

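View pics/z_top.png

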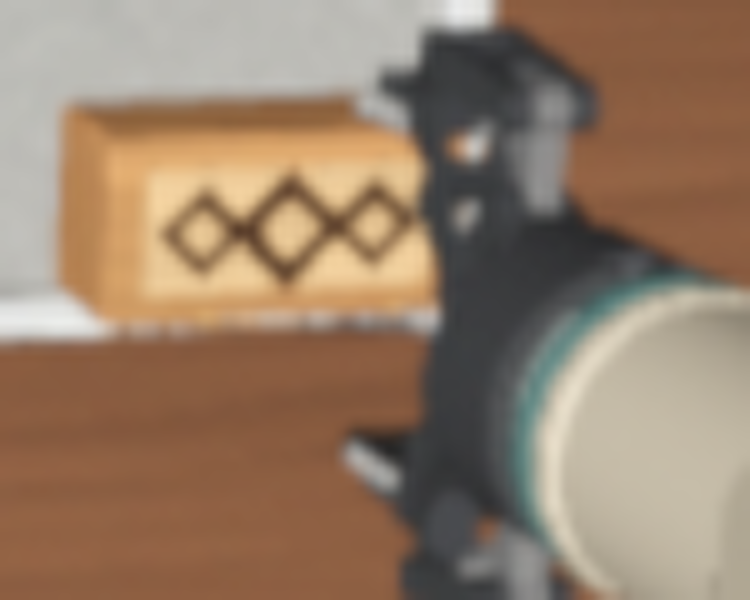

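```bash
cat > trg.py <<'E'
from go import *; import sys
a=[float(t) for t in sys.argv[1:]]
R=np.c_[RP[:,1],RP[:,0],-RP[:,2]]@Rn.from_rotvec(np.radians([a[3],0,0])).as_matrix()
x=plate(a[:3])+R[:,2]*55
rows(x,R)
from ik import ik
o=ik(x,R,ctrl.read_state()['qpos']); print("ik",o[0].round(2),o[1].round(1),o[2].round(1),"tgt",x.round(1))
E
python3 trg.py 28 256 140 13; python3 trg.py 28 256 76 13
```

```text
shift [-0.687 -4.679  0.676] rot [  7.21  -7.33 -89.73] | pos [512.  -77.2 174.2] t 14.77 F [-0.3  0.5  0.3] w 85.2 q [ 0.45  0.44 -0.05  2.13 -0.84  0.57  1.11]
ik [ 0.28  0.37 -0.38  2.08 -0.36  0.58  1.82] 0.0 0.0 tgt [485.4 109.8 202.8]
shift [-0.582 -4.677  2.272] rot [  7.21  -7.33 -89.73] | pos [512.  -77.2 174.2] t 14.77 F [-0.3  0.5  0.3] w 85.2 q [ 0.45  0.44 -0.05  2.13 -0.84  0.57  1.11]
ik [ 0.23  0.5  -0.39  2.1  -0.34  0.42  1.79] 0.0 0.0 tgt [508.7 130.3 146.8]
```

```bash
python3 -m creep '-0.1 -0.8 0 0.6 -0.6 -7 0; -0.2 -1.3 0 1.2 -1.2 -14 0; -0.25 -1.8 0 1.7 -1.7 -21 0; -0.3 -2.2 0 2.2 -2.2 -28 0; -0.35 -2.6 0 2.8 -2.8 -35 0; -0.4 -3 0.2 3.3 -3.3 -42 0; -0.5 -3.4 0.3 4 -4 -49 0; -0.55 -3.8 0.4 4.5 -4.5 -56 0; -0.6 -4.2 0.5 5 -5 -63 0; -0.65 -4.6 0.6 5.6 -5.6 -70 0'; python3 trg.py 28 256 140 13
```

```text
clock: 15.6
eef_pos: [485.3, 106.5, 204.1]
tool_rot: [3.081, -0.399, 1.261]
force: [0.0, 1.0, -1.1]
width: 85.4
shift [ 0.062 -0.028  0.06 ] rot [  1.55  -1.65 -19.44] | pos [485.3 106.5 204.1] t 15.6 F [ 0.   1.  -1.1] w 85.4 q [ 0.24  0.35 -0.32  2.14 -0.51  0.52  1.63]
ik [ 0.27  0.37 -0.36  2.08 -0.37  0.58  1.83] 0.0 0.0 tgt [485.4 109.8 202.8]
```

```bash
python3 -m creep '0.05 -0.03 0.06 0.5 -0.6 -7 0; 0.05 -0.03 0.06 1 -1.2 -14 0; 0.05 -0.03 0.06 1.5 -1.6 -19.4 0; 0.05 -0.03 0.06 1.5 -1.6 -19.4 0; 0.05 -0.03 0.06 1.5 -1.6 -19.4 0'; python3 trg.py 28 256 76 13; python3 -c "
from go import *
D={n:ctrl.get_image(n) for n in('scene','top')}
for n,(x,y) in dict(scene=(260,160),top=(210,150)).items():
  im=cv2.resize(D[n]['img'][y:y+130,x:x+150],None,fx=5,fy=5,interpolation=cv2.INTER_CUBIC)[:,:,::-1].copy()
  cv2.imwrite(f'pics/v_{n}.png',im)"
```

```text
clock: 16.02
eef_pos: [485.7, 108.6, 203.0]
tool_rot: [2.981, -0.334, 1.609]
force: [0.5, -0.8, 0.9]
width: 85.7
shift [0.031 0.349 1.572] rot [ 0.13 -0.06 -0.52] | pos [485.7 108.6 203. ] t 16.02 F [ 0.5 -0.8  0.9] w 85.7 q [ 0.25  0.36 -0.36  2.11 -0.39  0.54  1.83]
ik [ 0.2   0.5  -0.36  2.1  -0.38  0.43  1.83] 0.0 0.0 tgt [508.7 130.3 146.8]
```

View pics/v_scene.png

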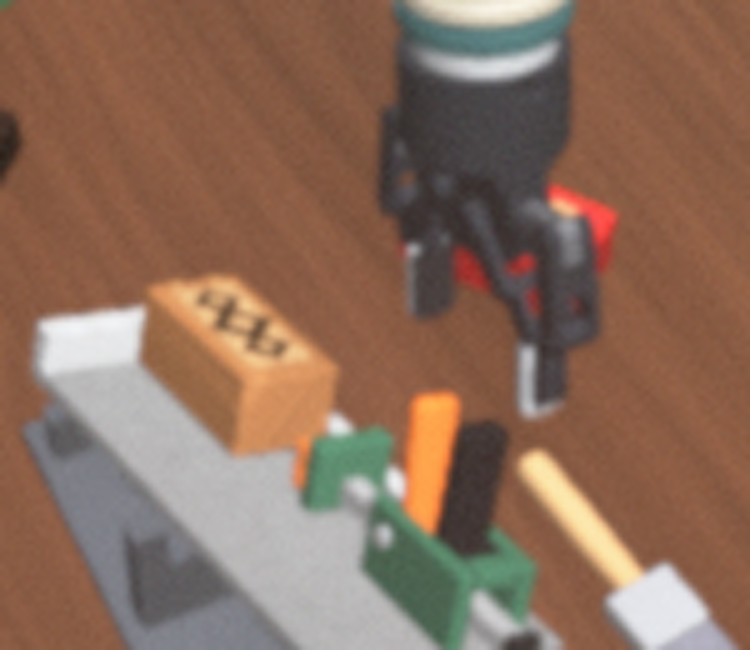

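View pics/v_top.png

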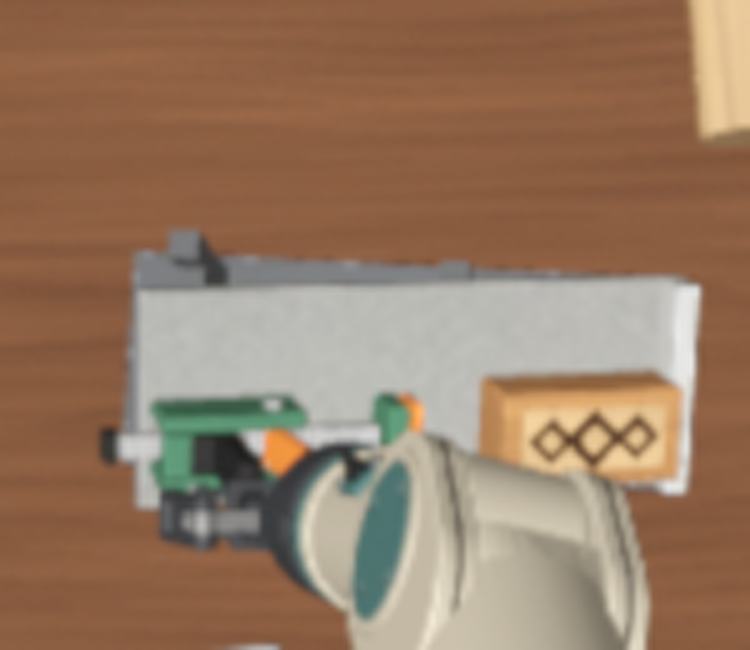

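```bash
python3 -m creep '0.03 0.15 0.4 0 0 -0.5 0; 0.03 0.25 0.8 0 0 -0.5 0; 0.03 0.25 0.8 0 0 -0.5 0;0.03 0.25 0.8 0 0 -0.5 0'; python3 trg.py 28 256 76 13; python3 -c "
from go import *
D={n:ctrl.get_image(n) for n in('scene','top')}
s=ctrl.read_state();R=Rn.from_euler('xyz',s['tool_rot']).as_matrix()
for n,(x,y) in dict(scene=(290,190),).items():
  im=cv2.resize(D[n]['img'][y:y+100,x:x+100],None,fx=6,fy=6,interpolation=cv2.INTER_CUBIC)[:,:,::-1].copy()
  for a in(-42,42):
    q=proj(D[n],[s['eef_pos']-R[:,2]*49+R[:,0]*a])[0]; cv2.circle(im,tuple(int(t) for t in (q-[x,y]+.5)*6),4,(255,255,0),1)
  for a in ([28,226.6,97],[28,266.5,102]):
    q=proj(D[n],[plate(a)])[0]; cv2.circle(im,tuple(int(t) for t in (q-[x,y]+.5)*6),4,(255,0,255),1)
  cv2.imwrite(f'pics/x_{n}.png',im)"
```

```text
clock: 16.45
eef_pos: [499.9, 119.5, 175.3]
tool_rot: [2.978, -0.332, 1.619]
force: [-0.6, 0.4, 1.8]
width: 85.5
shift [0.011 0.107 0.785] rot [ 0.11 -0.01  0.05] | pos [499.9 119.5 175.3] t 16.45 F [-0.6  0.4  1.8] w 85.5 q [ 0.22  0.43 -0.36  2.11 -0.38  0.47  1.82]
ik [ 0.2   0.5  -0.36  2.1  -0.38  0.43  1.83] 0.0 0.0 tgt [508.7 130.3 146.8]
```

View pics/x_scene.png

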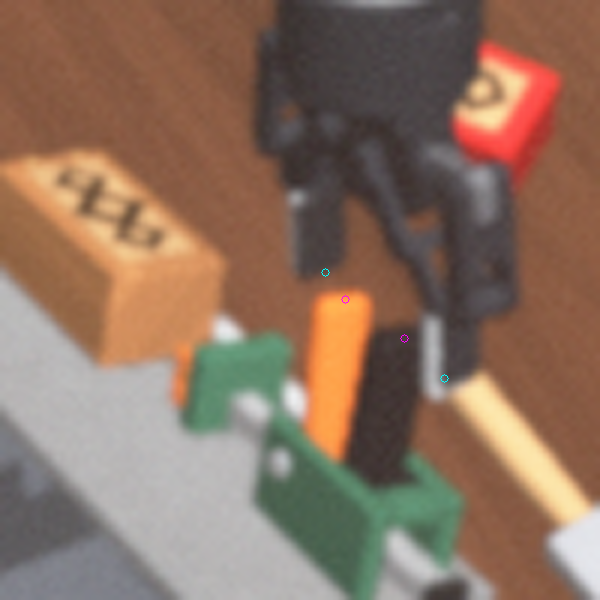

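```bash
python3 -m creep '0 0.05 0.3 0 0 0 0; 0 0.1 0.6 0 0 0 0; 0 0.1 0.78 0 0 0 0;0 0.1 0.78 0 0 0 0;0 0.1 0.78 0 0 0 0'; python3 trg.py 28 256 76 13; python3 -c "
from go import *
D={n:ctrl.get_image(n) for n in('scene','top')}
for n,(x,y) in dict(scene=(290,190),).items():
  im=cv2.resize(D[n]['img'][y:y+100,x:x+100],None,fx=6,fy=6,interpolation=cv2.INTER_CUBIC)[:,:,::-1].copy()
  cv2.imwrite(f'pics/y_{n}.png',im)"
```

```text
clock: 16.97
eef_pos: [509.1, 129.5, 147.7]
tool_rot: [2.975, -0.331, 1.62]
force: [1.0, -0.2, -0.3]
width: 85.2
shift [ 0.011 -0.013  0.025] rot [0.22 0.02 0.12] | pos [509.1 129.5 147.7] t 16.97 F [ 1.  -0.2 -0.3] w 85.2 q [ 0.2   0.49 -0.37  2.12 -0.39  0.39  1.82]
ik [ 0.21  0.5  -0.36  2.1  -0.38  0.43  1.83] 0.0 0.0 tgt [508.7 130.3 146.8]
```

View pics/y_scene.png

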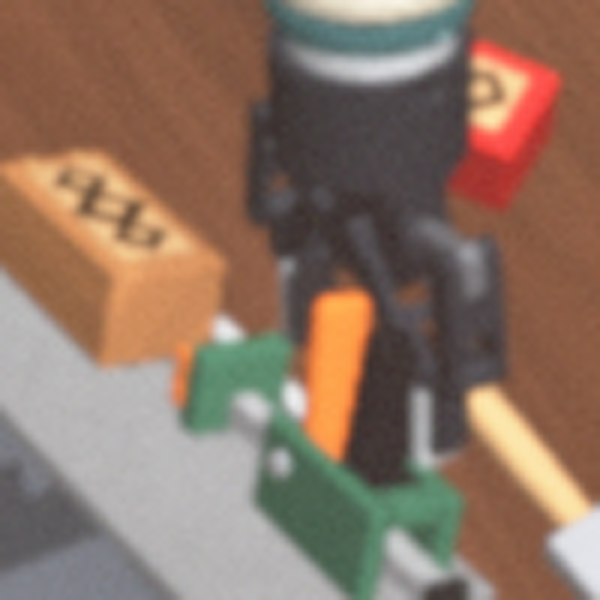

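```bash
python3 -m creep '0 0 0 0 0 0 0.5; 0 0 0 0 0 0 0.8; 0 0 0 0 0 0 1; 0 0 0 0 0 0 1; 0 0 0 0 0 0 1;0 0 0 0 0 0 1; 0 0 0 0 0 0 1'; python3 trg.py 28 256 76 13; python3 -c "
from go import *
D={n:ctrl.get_image(n) for n in('scene','top')}
for n,(x,y) in dict(scene=(290,190),).items():
  im=cv2.resize(D[n]['img'][y:y+100,x:x+100],None,fx=6,fy=6,interpolation=cv2.INTER_CUBIC)[:,:,::-1].copy()
  cv2.imwrite(f'pics/y2_{n}.png',im)"
```

```text
clock: 17.65
eef_pos: [510.4, 127.8, 149.7]
tool_rot: [2.971, -0.329, 1.62]
force: [-7.6, -7.6, 22.9]
width: 35.5
shift [ 0.038 -0.054  0.08 ] rot [0.46 0.13 0.11] | pos [510.4 127.8 149.7] t 17.65 F [-7.6 -7.6 22.9] w 35.5 q [ 0.2   0.48 -0.37  2.12 -0.39  0.39  1.82]
ik [ 0.21  0.5  -0.36  2.1  -0.38  0.43  1.83] 0.0 0.0 tgt [508.7 130.3 146.8]
```

View pics/y2_scene.png

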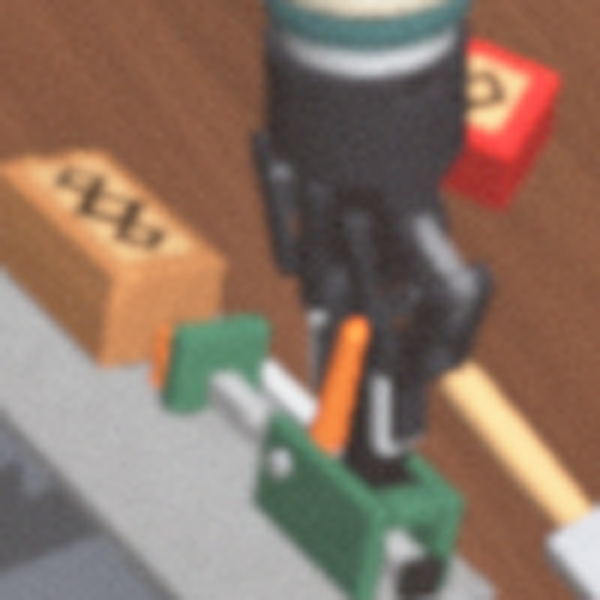

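```bash
O='x'; python3 -m creep '0 0 0 0 0 0 0; 0 0 0 0 0 0 0; 0 0 0 0 0 0 0; 0 0 0 0 0 0 0; 0 0 0 0 0 0 0; 0 0 0 0 0 0 0'; python3 -m creep '0 0 0 0 0 0 1; 0 0 0 0 0 0 1; 0 0 0 0 0 0 1; 0 0 0 0 0 0 1;0 0 0 0 0 0 1; 0 0 0 0 0 0 1'; python3 -m creep '0 0 0 0 0 0 0; 0 0 0 0 0 0 0; 0 0 0 0 0 0 0; 0 0 0 0 0 0 0; 0 0 0 0 0 0 0; 0 0 0 0 0 0 0';  python3 -c "
from go import *
D={n:ctrl.get_image(n) for n in('scene','top')}
for n,(x,y) in dict(scene=(290,190),).items():
  im=cv2.resize(D[n]['img'][y:y+100,x:x+100],None,fx=6,fy=6,interpolation=cv2.INTER_CUBIC)[:,:,::-1].copy()
  cv2.imwrite(f'pics/y3_{n}.png',im)"
```

```text
clock: 18.25
eef_pos: [509.3, 129.9, 147.4]
tool_rot: [2.975, -0.331, 1.621]
force: [0.1, 0.5, 0.3]
width: 85.6
clock: 18.75
eef_pos: [510.0, 128.0, 148.7]
tool_rot: [2.973, -0.329, 1.619]
force: [-6.1, -3.3, 18.3]
width: 35.7
clock: 19.25
eef_pos: [509.3, 129.9, 147.4]
tool_rot: [2.975, -0.331, 1.621]
force: [0.3, 0.3, -0.3]
width: 85.5
```

View pics/y3_scene.png

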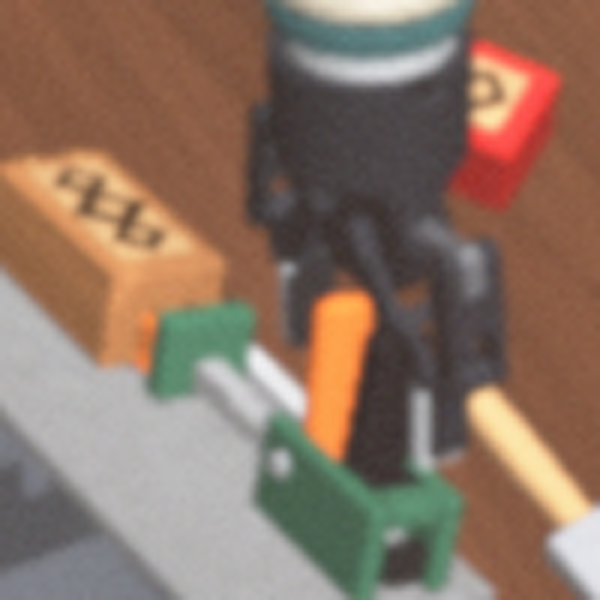

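```bash
python3 -m creep '0 0 0 0 0 0 1; 0 0 0 0 0 0 1; 0 0 0 0 0 0 1; 0 0 0 0 0 0 1;0 0 0 0 0 0 1; 0 0 0 0 0 0 1'; python3 -m creep '0 0 0 0 0 0 0; 0 0 0 0 0 0 0; 0 0 0 0 0 0 0; 0 0 0 0 0 0 0; 0 0 0 0 0 0 0; 0 0 0 0 0 0 0'; python3 -c "
from go import *
D={n:ctrl.get_image(n) for n in('scene','top')}
for n,(x,y) in dict(scene=(270,190),).items():
  im=cv2.resize(D[n]['img'][y:y+75,x:x+100],None,fx=8,fy=8,interpolation=cv2.INTER_CUBIC)[:,:,::-1].copy()
  cv2.imwrite(f'pics/y4_{n}.png',im)"
```

```text
clock: 19.85
eef_pos: [510.0, 128.0, 148.8]
tool_rot: [2.973, -0.329, 1.619]
force: [-6.2, -5.2, 17.7]
width: 35.7
clock: 20.35
eef_pos: [509.3, 129.9, 147.4]
tool_rot: [2.975, -0.331, 1.621]
force: [-0.6, -0.6, -0.2]
width: 85.5
```

View pics/y4_scene.png

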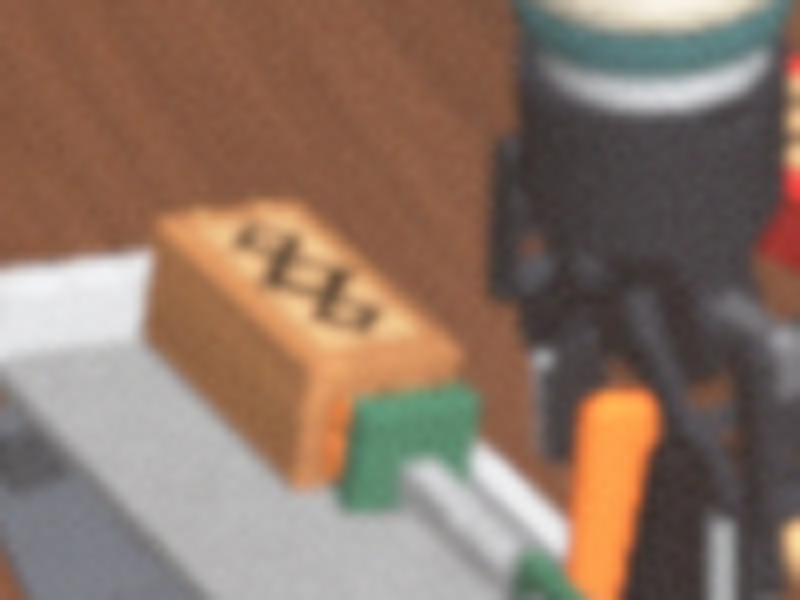

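```bash
python3 -m creep '0 0 0 0 0 0 1; 0 0 0 0 0 0 1; 0 0 0 0 0 0 1; 0 0 0 0 0 0 1;0 0 0 0 0 0 1; 0 0 0 0 0 0 1'; python3 -m creep '0 0 0 0 0 0 0; 0 0 0 0 0 0 0; 0 0 0 0 0 0 0; 0 0 0 0 0 0 0; 0 0 0 0 0 0 0; 0 0 0 0 0 0 0'; python3 -c "
from go import *
D={n:ctrl.get_image(n) for n in('scene','top')}
for n,(x,y) in dict(scene=(270,190),).items():
  im=cv2.resize(D[n]['img'][y:y+75,x:x+100],None,fx=8,fy=8,interpolation=cv2.INTER_CUBIC)[:,:,::-1].copy()
  cv2.imwrite(f'pics/y5_{n}.png',im)"
```

```text
clock: 20.95
eef_pos: [510.1, 127.3, 148.4]
tool_rot: [2.973, -0.329, 1.618]
force: [-5.8, -5.6, 15.1]
width: 37.4
clock: 21.45
eef_pos: [509.3, 130.0, 147.4]
tool_rot: [2.975, -0.331, 1.621]
force: [0.1, 0.7, 0.5]
width: 85.1
```

View pics/y5_scene.png

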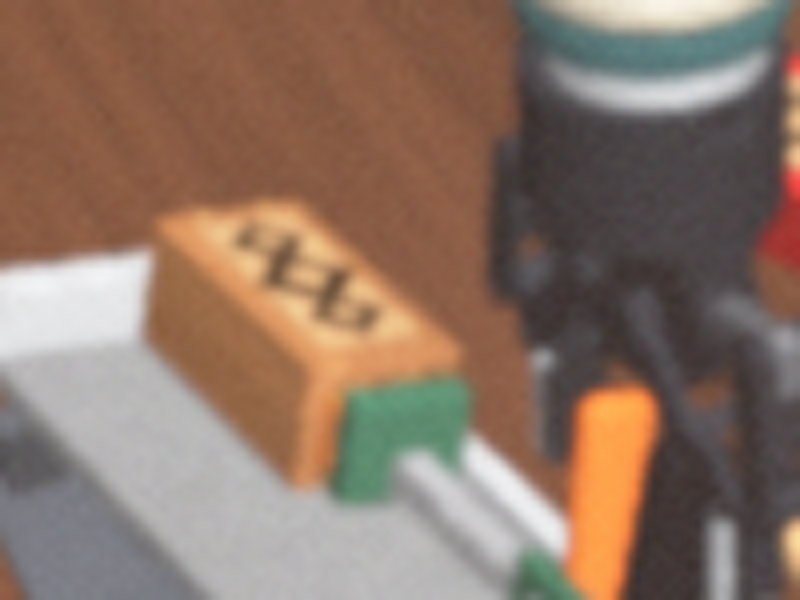

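```bash
python3 -m creep '0 0 0 0 0 0 1; 0 0 0 0 0 0 1; 0 0 0 0 0 0 1; 0 0 0 0 0 0 1;0 0 0 0 0 0 1; 0 0 0 0 0 0 1; 0 0 0 0 0 0 1; 0 0 0 0 0 0 1'; python3 -m creep '0 0 0 0 0 0 0; 0 0 0 0 0 0 0; 0 0 0 0 0 0 0; 0 0 0 0 0 0 0; 0 0 0 0 0 0 0; 0 0 0 0 0 0 0; 0 0 0 0 0 0 0'; python3 -c "
from go import *
D={n:ctrl.get_image(n) for n in('scene','top')}
for n,(x,y) in dict(scene=(270,190),).items():
  im=cv2.resize(D[n]['img'][y:y+75,x:x+100],None,fx=8,fy=8,interpolation=cv2.INTER_CUBIC)[:,:,::-1].copy()
  cv2.imwrite(f'pics/y6_{n}.png',im)"
```

```text
clock: 22.22
eef_pos: [510.2, 126.1, 148.0]
tool_rot: [2.973, -0.327, 1.618]
force: [-4.9, -8.7, 12.7]
width: 39.7
clock: 22.8
eef_pos: [509.4, 129.9, 147.5]
tool_rot: [2.975, -0.331, 1.621]
force: [-0.3, -0.1, 0.2]
width: 85.4
```

View pics/y6_scene.png

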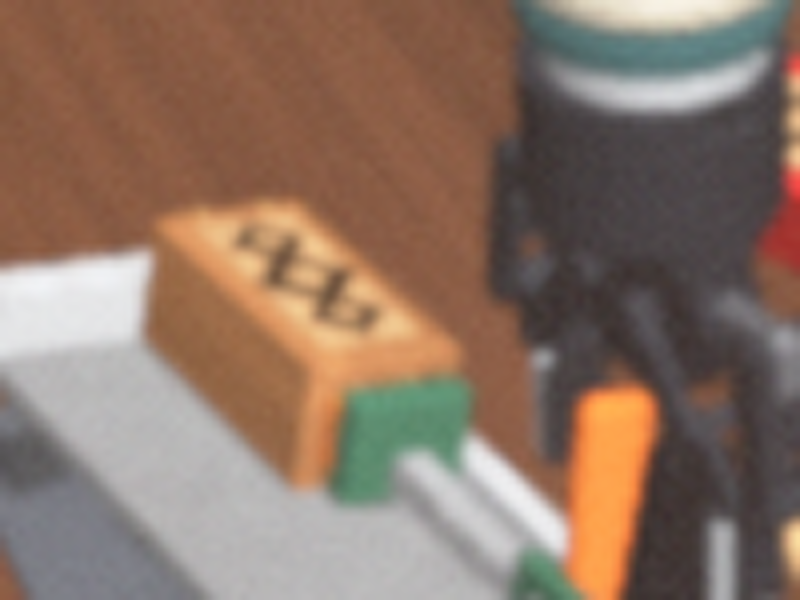

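```bash
python3 -m creep '0 -0.03 -0.3 0 0 0 0; 0 -0.1 -0.8 0 0 0 0; 0 -0.2 -1.5 0 0 0 0; 0 -0.3 -2.2 0 0 0 0; 0 -0.4 -3 0 0 0 0; 0 -0.4 -3.5 0 0 0 0; 0 -0.4 -3.5 0 0 0 0; 0 -0.4 -3.5 0 0 0 0'; python3 -c "
from go import *
D={n:ctrl.get_image(n) for n in('scene','top')}
s=ctrl.read_state(); print(s['force'],s['clock'],s['eef_pos'])
for n,(x,y) in dict(scene=(260,190),top=(220,180)).items():
  im=cv2.resize(D[n]['img'][y:y+100,x:x+133],None,fx=6,fy=6,interpolation=cv2.INTER_CUBIC)[:,:,::-1].copy()
  cv2.imwrite(f'pics/y7_{n}.png',im)
cv2.imwrite('pics/full.png',D['scene']['img'][:,:,::-1])"
```

```text
clock: 23.57
eef_pos: [473.2, 83.3, 276.4]
tool_rot: [2.972, -0.33, 1.621]
force: [0.4, 0.5, -0.0]
width: 85.3
[ 0.03282795  0.59572552 -0.72286733] 23.6667 [472.03904259  84.09008151 274.77314043]
```

View pics/y7_scene.png

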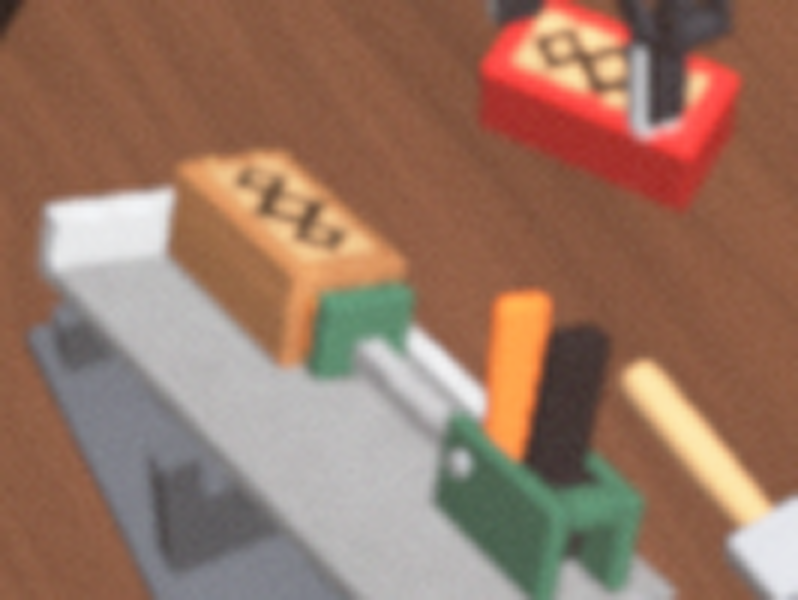

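View pics/y7_top.png

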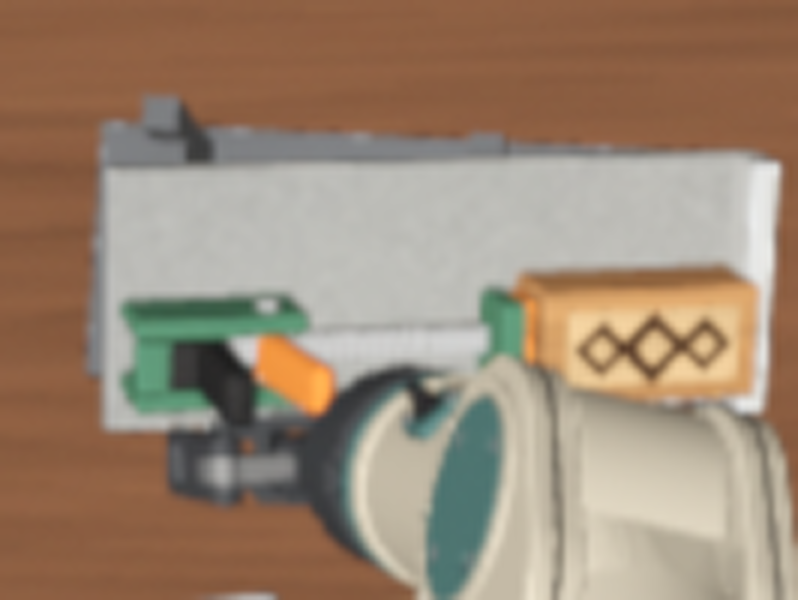

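View pics/full.png

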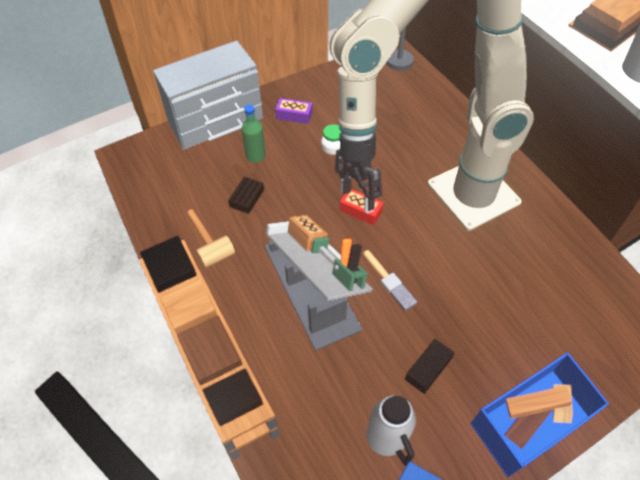

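The views show the block in the corner, carved face up. The pad is pressed on its end, the trigger is released, and the bystanders are where they started. The arm is clear, so I'm handing in.

```bash
python3 -c "
from cell import ctrl
print(ctrl.finish_job())"
```

```text
the job is handed in; nothing more can be done
None
```

The block with the pale panel lies carved face up in the corner of the two fences, clamped by the jaw, with the trigger released. I handed it in at about 23.7 s of the 58 s allowed. No verdict is reported, so this rests on my own checks.

**What I did**
- I picked the block up, lowered it onto the plate about 30 mm uphill of the low fence, let go, and it slid down into the corner.
- I gave five trigger squeezes across trigger and grip, letting the trigger fully out after each one.
- I then drew the arm clear and handed in.

**Last checks**
- **Seating:** both cameras show the block against both fences with the pad pressed on its end. I could only confirm this by eye.
- **Grip:** the fifth squeeze no longer moved the jaw. The fingers stalled at 39.7 mm, against 35.5 mm on the first full squeeze, so I take the grip to be firm. I had no way to measure the jaw force.
- **Trigger and arm:** the trigger stands released, the gripper touches nothing, and the tool force is about zero.
- **Other things on the bench:** they looked unmoved by eye in the last scene picture.

**What failed or disagreed**
- **First grasp:** the gripper closed on air above the block. The real fingertips end about 36 mm short of the reported tool point. I found this in the pictures, confirmed it with a light press on the block's top that reached 48 N, and allowed for it from then on.
- **Placing tilt:** two wrist joints reached their limits, so I laid the block down about 3° off the plate's tilt and farther uphill than planned.
- **Fixture position:** my fit of the fixture and the seated block disagreed by about 1 to 2 pixels (3 to 5 mm). That is about the size of the 4 mm seating tolerance, so the fit could not settle it.

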